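# Lay a flange plate stub-up in its weld-jig pocket and pin it

## Robot

A 6-joint arm with a two-finger parallel gripper is mounted at the origin on the work surface. World frame = base frame: x ahead of the robot, y to its left, z up, the work surface at z = 0. Lengths are in m, angles in rad, forces in N, time in s.
With the tool pointing down it reaches from about 0.3 to 0.775 m from the base axis. Payload 14.6 kg.
Tool frame: the origin (TCP) lies on the centre line of the jaws, within the pads' length; the fingertips stand 17 mm ahead of it and the grasp point (between the pads) lies 2 mm behind it; z points along the fingers, x is the direction in which the jaws open and shut, and the axes are right-handed (so a half turn about z gives the same grasp; the last joint's range is limited). The gripper opens to 94 mm and grips with 3 to 60 N. Pads are 16 mm wide; open, the fingers measure 119 mm over their backs; the gripper's body (75 mm by 177 mm) begins 78 mm behind the grasp point.
Start: joints at [1.273, 0.3, 1.521, -0, 1.321, -0.067], TCP at [0.126, 0.535, 0.222] pointing down, gripper open.
Joint ranges: [-3.03, 3.03], [-0.79, 2.21], [0.23, 2.52], [-1.04, 4.18], [0, 3.07], [-2.55, 2.55]. Speed limits (rad/s): [2.22, 2.22, 2.57, 3.14, 3.14, 3.14].

## Interface

Orientations are given as [roll, pitch, yaw] about the fixed x, y, z axes, in that order (R = Rz(yaw) Ry(pitch) Rx(roll)).
In Python, from station import ctrl gives the robot as it stands. The module is installed in compiled form; this text tells all that it offers.
- The arm moves only by the tool drive_tool, never from a script. Its argument "increments" is a list of rows, each a list of 3 entries, a list of its own where there are three numbers: the turn, a rotation vector about the tool's x, y, z in degrees, then the shift along the tool's x, y, z in mm, then the opening, from 0 (shut) to 1 (fully open). In form: [[[ax, ay, az], [dx, dy, dz], hand], ...]. A call has 1 to 20 rows; each row shifts and turns the commanded pose from where the row before left it, along the tool's axes as they then stand; what a row does not reach is not made up. A row lasts 1/8 s, in which the tool goes at most 62.5 mm and 10.7 degrees, less where a joint would pass 70% of its speed; a pose out of reach is approached as far as the arm can. A call with a gripper value outside its range is refused whole. The fingers move at their own pace and stop on an object; "squeeze" is the grip in N (left out, the last holds). Time passes only in rows, so rows that do not move let the fingers close. It gives the time, the measured TCP pose, the force and the opening at its end, in the units of the state.
- ctrl.get_obs(): the state, without advancing time (a new reading comes with each control period).
- ctrl.camera(name): name is "scene" or "top" or "wrist"; returns the picture (420x560x3 uint8, red, green, blue); there is no depth.
- ctrl.calibration(name): a dict with "fx", "fy", "cx", "cy" (pixels), "k1" (the pictures are not rectified: a ray, as slopes to the right and down, at radius r is drawn at 1 + k1 r^2 times it, then the intrinsics apply), "rvec" (rotation vector, rad) and "tvec" (3), from world to camera coordinates, as OpenCV has them. Camera axes: x right, y down, z forward; pixel columns grow to the right and rows downward; lengths in m; the calibration is good to about 2 mm. A picture is of the moment at which its call begins: read the wrist's pose just before it. calibration takes no time and is no camera call; for the wrist camera it gives the pose at the moment of the call.
- ctrl.hand_in(): hands the job in, once; it reports no verdict.
The state is a dict: "time_s": time; "qpos": joint angles; "joint_vel": joint speeds; "tau": joint torques, N m; "ee_pos": TCP position; "eef_rot": TCP orientation; "force": force on the tool from outside, world axes, zero at the start; "moment": the same for the moment, N m; "grip_width": finger opening in m.
Only numpy, scipy, OpenCV 4.12 (cv2) and the standard library are available. Lean on these libraries where they do the work, as an engineer would, in place of code of your own. Each camera call takes 0.05 s, during which the arm holds its last target.

## Task

One of the two red flange plates stands on edge in the working part of the weld jig, between the blue rails: lay it on its back, steel stub pointing up, fully down and flat in the pocket on the side its back faces. Then take the yellow drift pin from its wooden stand and push it fully home through the plate's hole into the jig's hole, so that the plate is trued up. Leave the spare plate standing in its place, and leave the spray can, wire spool and magnet square alone.

Things in the scene. Friction and masses are not known exactly. Their poses are not given: they have to be found in the camera images.
- jig: Fixed weld jig. Origin on the table under the middle of its working part. A groove 18 mm wide, floor 22 mm above the table, runs along its x, from -177 to 63 mm. Working part: on each side (+y left, -y right) a channel within x = +-53 mm between blue rails 10 mm thick, 36 high: a lip 28 mm high from |y| = 9 to 34 mm, the sunk pocket to 120 mm, then a blue stop 12 mm thick, 36 high.
- pocket_left (a point): Centre of the floor of the left pocket (jig y = +77 mm), 20 mm above the table; the pocket is 106 mm along jig x and 86 mm along jig y.
- pocket_right (a point): Centre of the floor of the right pocket (jig y = -77 mm), the same size.
- hole_left (a point): Mouth centre of the 19 mm pin hole, 20 mm deep, in the floor of the left pocket (jig x = -34, y = +103 mm).
- hole_right (a point): Mouth centre of the 19 mm pin hole, 20 mm deep, in the floor of the right pocket (jig x = +34, y = -103 mm).
- slot_job (a point): Point on the groove floor in the middle of the working part: the plate to be laid stands here.
- slot_spare (a point): Point on the groove floor in the middle of the spare part (jig x = -120 mm): the spare plate stands here, between two grey rests 107 mm long, 21 mm thick and 28 mm high.
- plate_a: Red plate, 100 mm wide (own x), 12 thick (own y), 80 high (own z), 0.5 to 0.85 kg, standing free in the groove; topples past 7 degrees. Origin: centre of the edge it stands on. Round stub on its +y face. A 19 mm through hole at own x +34, z +66 mm. It is the job or the spare: tell by where it stands. Its back (-y) faces the right pocket; laid right, own y is up, own z away from the groove.
- plate_a_back (a point): Centre of plate_a's flat back face (40 mm up from the origin). With the plate home it is on the pocket's centre, with about 3 mm play all round, and the plate's hole is over the jig's.
- plate_a_stub (a point): Centre of the end of plate_a's stub: solid, round, 40 mm in diameter, 24 mm long, centred on the plate's face (end at own y = +30, z = +40 mm).
- plate_b: A second plate just like plate_a, turned the other way: its back faces the left pocket.
- plate_b_back (a point): Centre of plate_b's flat back face.
- plate_b_stub (a point): Centre of the end of plate_b's stub.
- drift_pin: Drift pin, 94 mm long, 0.2 kg, upright in its stand. Origin at its lower tip, own z up. The tip tapers from 8 to 16 mm diameter over 12 mm; 16 mm shank up to 24 mm, where the yellow round handle (24 mm diameter, 70 mm long) begins with a flat shoulder, which rests on the plate when home (tip then 12 mm below the pocket floor).
- pin_stand: Fixed wooden block 56 x 56 x 30 mm high with a 20 mm hole through it that holds the pin; the pin's shoulder rests on top. Origin at the centre of its underside.
- spray_can: Bystander: loose upright spray can, 60 mm in diameter, 165 mm high, near the pin stand; origin at the centre of its foot.
- wire_spool: Bystander: loose copper wire spool lying flat, 96 mm in diameter, 52 mm high; origin under its centre.
- magnet_square: Bystander: loose yellow L-shaped magnet square, arms 90 mm (own x) and 75 mm (own y), 26 mm high; origin on the table under the middle of the long arm.
Not all that is in view belongs to the job. Leave any green or white look-alike of the plate_b alone.

How it is judged:
By the outcome, as a careful person would: the job done as asked, in the order asked, and still so for the second after the job is handed in, with the robot touching nothing.
It also fails if it takes over 51 s, if anything falls off the work surface, if the arm or the gripper's body presses on something with over 40 N, if the wrist force passes 120 N, or if a joint passes its speed limit or range.

## Working session

There is one attempt and no reset: what is moved stays moved. The work goes in short steps, Python scripts to look and compute and a tool call to move; the robot and the scene stay as the last step left them, time stands still between calls to the robot, and variables do not carry over. Pictures are saved under pics/ and viewed, and the job is handed in when it is done.

Besides the shell and the picture viewer there is one more tool, called after ">>>" as name([rows], argument=value, ...), one row to a line, values as JSON. drive_tool: Moves the arm, as the interface text tells. Its arguments: {"type":"object","properties":{"increments":{"type":"array"},"squeeze":{"type":"number"}},"required":["increments"]}

```bash
mkdir -p pics
python3 - <<'E'
from station import ctrl
import cv2
print(ctrl.get_obs())
for n in ("scene","top"):
    im=ctrl.camera(n); cv2.imwrite(f"pics/{n}0.png",im[:,:,::-1]); print(n,ctrl.calibration(n))
E
```

```text
{'time_s': 0.0, 'qpos': array([ 1.27337248e+00,  3.00450015e-01,  1.52156427e+00,  4.82308969e-06,
        1.32067570e+00, -6.66038395e-02]), 'joint_vel': array([-8.16107005e-04, -8.22671064e-04,  5.10881654e-04, -2.54641048e-04,
        8.43423793e-05,  1.17334198e-03]), 'tau': array([ 2.07966979e-03, -5.31811595e+01, -3.52735627e+01,  7.08703394e-02,
        2.43830297e-02, -8.64256549e-05]), 'ee_pos': array([0.12576278, 0.53519176, 0.22190499]), 'eef_rot': array([-3.14151496e+00,  1.09458585e-03,  1.33997516e+00]), 'force': array([-0.38669962,  0.41575015, -0.0394297 ]), 'moment': array([-0.05655196,  0.01281723,  0.00190541]), 'grip_width': 0.09414836919324214}
scene {'fx': 462.45429795816176, 'fy': 462.45429795816176, 'cx': 283.74895917869156, 'cy': 205.08435988449827, 'k1': -0.10637099689159861, 'rvec': array([ 2.09998985,  1.30884209, -0.52231999]), 'tvec': array([-0.26386255, -0.28665962,  1.28303597])}
top {'fx': 490.86737672291616, 'fy': 490.86737672291616, 'cx': 284.91919786926456, 'cy': 211.80560237584658, 'k1': 0.02235833896837401, 'rvec': array([ 2.13440669, -2.17379228,  0.1670528 ]), 'tvec': array([0.01877659, 0.54590725, 1.01036618])}
```

View pics/scene0.png

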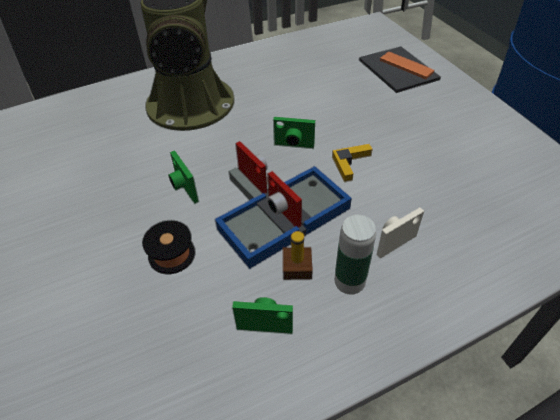

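View pics/top0.png

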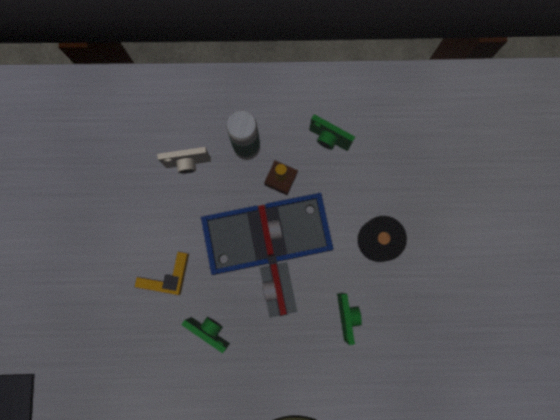

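The scene picture shows the jig around (285,215), with the job plate at about (285,200) between the blue rails, and the spare at (252,165) in the grey rests. The pin and stand are at (297,255) and the can at (355,255). The look-alikes are green or white and stand outside the jig. Next I'll measure, using enlarged crops.

```bash
cat > h.py <<'E'
import numpy as np, cv2
from scipy.spatial.transform import Rotation as R
def ray(cal,uv):
    xd=np.array([(uv[0]-cal['cx'])/cal['fx'],(uv[1]-cal['cy'])/cal['fy']])
    x=xd.copy()
    for _ in range(20): x=xd/(1+cal['k1']*(x@x))
    Rm=R.from_rotvec(cal['rvec']).as_matrix()
    d=Rm.T@np.array([x[0],x[1],1.]); o=-Rm.T@cal['tvec']
    return o,d/np.linalg.norm(d)
def onz(cal,uv,z):
    o,d=ray(cal,uv); return o+d*(z-o[2])/d[2]
def proj(cal,P):
    P=np.atleast_2d(P); c=R.from_rotvec(cal['rvec']).apply(P)+cal['tvec']
    x=c[:,:2]/c[:,2:]; x=x*(1+cal['k1']*(x**2).sum(1,keepdims=True))
    return x*[cal['fx'],cal['fy']]+[cal['cx'],cal['cy']]
def tri(rs):
    A=0;b=0
    for o,d in rs:
        M=np.eye(3)-np.outer(d,d); A=A+M; b=b+M@o
    return np.linalg.solve(A,b)
def mask(im,c):
    h=cv2.cvtColor(im,cv2.COLOR_RGB2HSV); H,S,V=h[...,0],h[...,1],h[...,2]
    if c=='red': return (((H<6)|(H>172))&(S>150)&(V>50)).astype(np.uint8)
    if c=='blue': return ((H>100)&(H<125)&(S>140)&(V>40)).astype(np.uint8)
    if c=='yellow': return ((H>17)&(H<32)&(S>150)&(V>60)).astype(np.uint8)
E
python3 - <<'E'
import cv2
from h import *
from station import ctrl
for n,(x0,y0,x1,y1) in dict(scene=(200,130,420,300),top=(190,90,350,330)).items():
    im=cv2.imread(f'pics/{n}0.png')
    s=min(800/(x1-x0),600/(y1-y0))
    cv2.imwrite(f'pics/{n}0c.png',cv2.resize(im[y0:y1,x0:x1],None,fx=s,fy=s,interpolation=cv2.INTER_CUBIC)); print(s)
    cal=ctrl.calibration(n)
    rgb=im[:,:,::-1].copy()
    for c in ('red','blue','yellow'):
        m=mask(rgb,c); k,l,st,ce=cv2.connectedComponentsWithStats(m)
        print(n,c,[(st[i].tolist(),ce[i].round(1).tolist()) for i in range(1,k) if st[i][4]>25])
    print(proj(cal,[[.126,.535,.222],[0.4,0,0],[0,0,0]]))
cal=ctrl.calibration('top')
rgb=cv2.imread('pics/top0.png')[:,:,::-1].copy()
m=mask(rgb,'blue'); cs,_=cv2.findContours(m,cv2.RETR_EXTERNAL,cv2.CHAIN_APPROX_NONE)
c=max(cs,key=cv2.contourArea).reshape(-1,2)
W=np.array([onz(cal,p,.036)[:2] for p in c])
r=cv2.minAreaRect((W*1000).astype(np.float32)); print(r, cv2.boxPoints(r))
E
```

```text
3.5294117647058822
scene red [([236, 142, 31, 51, 715], [251.4, 166.6]), ([268, 172, 33, 55, 680], [286.3, 198.0])]
scene blue [([492, 0, 68, 142, 6105], [533.7, 64.9]), ([286, 167, 65, 66, 1011], [323.1, 199.5]), ([216, 194, 83, 74, 1344], [251.0, 236.2])]
scene yellow [([345, 144, 27, 14, 170], [359.4, 149.3]), ([333, 150, 20, 30, 270], [342.3, 165.3]), ([291, 231, 13, 11, 111], [297.1, 236.3]), ([291, 243, 7, 20, 84], [293.3, 252.4]), ([298, 244, 6, 19, 80], [300.9, 253.2])]
[[385.39843079   5.29372499]
 [243.87910726 195.46934476]
 [189.57585756 102.77493656]]
2.5
top red [([259, 206, 14, 49, 269], [265.4, 229.5]), ([271, 264, 15, 51, 259], [278.1, 288.7])]
top blue [([266, 194, 67, 66, 620], [307.5, 225.4]), ([202, 207, 66, 67, 637], [225.9, 242.2])]
top yellow [([275, 164, 12, 11, 105], [280.5, 169.0]), ([135, 252, 53, 42, 605], [165.8, 276.9])]
[[-36.06580423 460.14782202]
 [290.03985056 280.84759971]
 [294.10106446 478.7575095 ]]
((488.9504699707031, 117.80178833007812), (123.16425323486328, 119.05065155029297), 10.95682144165039) [[417.177    164.53714 ]
 [439.80487   47.656704]
 [560.72394   71.06644 ]
 [538.09607  187.94687 ]]
```

View pics/scene0c.png

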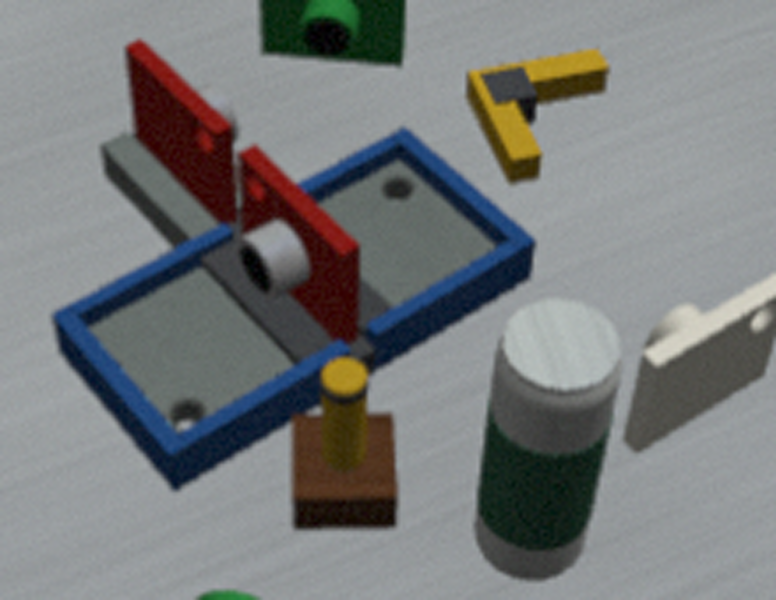

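View pics/top0c.png

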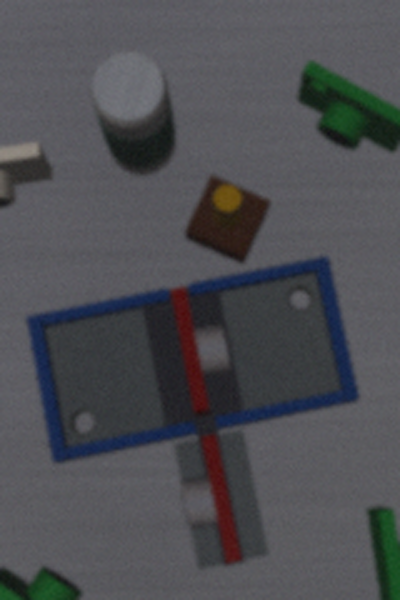

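In the top picture the job plate (red, (265,229)) sits between the blue rails. Its stub points to image right, which is jig −y, so its back faces the left pocket and it is plate_b. The other red plate, at (278,289), is the spare in the grey rests. The two crops confirm this. The green plates at (332,132), (206,335) and (347,318) and the white one at (183,158) are look-alikes. Next I'll get precise positions.

```bash
cat > meas.py <<'E'
from h import *
def jigfit(rgb,cal):
    m=mask(rgb,'blue'); m[:,:190]=0; m[:,345:]=0
    ys,xs=np.nonzero(cv2.dilate(m,np.ones((2,2)))) 
    W=np.array([onz(cal,p,.036)[:2]*1000 for p in zip(xs,ys)],np.float32)
    return cv2.minAreaRect(W),W
E
python3 - <<'E'
from meas import *
from station import ctrl
cal=ctrl.calibration('top'); cs=ctrl.calibration('scene')
rgb=cv2.imread('pics/top0.png')[:,:,::-1].copy()
rs=cv2.imread('pics/scene0.png')[:,:,::-1].copy()
m=mask(rgb,'blue'); m[:,:190]=0; m[:,345:]=0
pts=np.argwhere(m)[:,::-1].astype(float)
W=np.array([onz(cal,p,.036)[:2]*1000 for p in pts],np.float32)
r=cv2.minAreaRect(W); print(r); 
c=np.array(r[0]); a=np.deg2rad(r[2]); a=a if a<np.pi/4 else a-np.pi/2; print('yaw',np.rad2deg(a))
# robust: symmetric percentile bounds in the jig frame
for yaw in np.deg2rad([9,10,11,12]):
    J=(W-c)@np.array([[np.cos(yaw),-np.sin(yaw)],[np.sin(yaw),np.cos(yaw)]])
    print(np.rad2deg(yaw),np.percentile(J,[.5,99.5],axis=0).round(1).tolist(), len(J))
# holes in top: bright blobs
for n,(u,v) in dict(hl=(222.8,259),hr=(310,210)).items():
    g=cv2.cvtColor(rgb,cv2.COLOR_RGB2GRAY)[int(v)-8:int(v)+9,int(u)-8:int(u)+9].astype(float)
    w=np.clip(g-np.percentile(g,75)-8,0,None); 
    yy,xx=np.mgrid[:17,:17]; uu=(w*xx).sum()/w.sum()+int(u)-8; vv=(w*yy).sum()/w.sum()+int(v)-8
    print(n,uu,vv,onz(cal,(uu,vv),.02)*1000,onz(cal,(uu,vv),0)*1000)
# plates top edges
mr=mask(rgb,'red'); k,l,st,ce=cv2.connectedComponentsWithStats(mr)
for i in range(1,k):
    if st[i][4]<100: continue
    p=np.argwhere(l==i)[:,::-1].astype(float)
    P=np.array([onz(cal,q,.102)[:2]*1000 for q in p],np.float32); print('red',ce[i],cv2.minAreaRect(P))
# pin: top disc
print('pin top', onz(cal,(280.5,169),.1)*1000)
print('pin scene', onz(cs,(297.1,236.3),.1)*1000, tri([ray(cal,(280.5,169)),ray(cs,(297.1,236.3))])*1000)
print('can', onz(cal,(242,125),.165)*1000)
E
```

```text
((502.04595947265625, 48.84039306640625), (123.17781066894531, 259.65203857421875), 10.568572998046875)
yaw 10.568572998046875
9.0 [[-63.7, -130.0], [63.2, 130.0]] 1257
10.0 [[-62.0, -129.6], [61.6, 129.4]] 1257
11.0 [[-61.6, -129.5], [61.6, 129.3]] 1257
12.000000000000002 [[-63.2, -130.0], [63.1, 129.7]] 1257
hl 223.53632148377125 258.64605873261206 [449.78410055 141.90838369  20.        ] [450.75636643 144.1371142    0.        ]
hr 309.6350710900474 209.46603475513427 [553.01367408 -45.40503873  20.        ] [555.93921871 -46.7205961    0.        ]
red [265.39776952 229.52416357] ((502.104736328125, 49.1619758605957), (97.54656982421875, 11.770060539245605), 10.42070484161377)
red [278.05405405 288.68339768] ((385.2658386230469, 26.316932678222656), (97.9485092163086, 10.803783416748047), 11.102879524230957)
pin top [625.56618898  17.00908903 100.        ]
pin scene [627.66026044  17.75311713 100.        ] [626.2426379   17.67296273  98.30652636]
can [698.06605094  89.89972965 165.        ]
```

```bash
cat > plan.py <<'E'
from h import *
JO=np.array([502.,48.8,0]); JY=np.deg2rad(10.57)
def jw(p): return JO+R.from_euler('z',JY).apply(p)
def rot(t,yaw=None):  # tool R: x along jig x (or yaw), tilted by t deg about tool x
    y=np.rad2deg(JY) if yaw is None else yaw
    return R.from_euler('z',y,degrees=True)*R.from_euler('x',180,degrees=True)*R.from_euler('x',t,degrees=True)
def inv(w): return R.from_euler('z',-JY).apply(np.array(w)-JO)
def rows(p0,R0,p1,R1,n):
    """straight shift + even turn in n rows, rounded to 1 mm / 1 deg with carry; shift in axes at the row's start"""
    rv=(R0.inv()*R1).as_rotvec(); p,r=np.array(p0,float),R0; out=[]
    for i in range(1,n+1):
        pt=p0+(p1-p0)*i/n; Rt=R0*R.from_rotvec(rv*i/n)
        d=r.inv().apply(pt-p).round(0); a=np.rad2deg((r.inv()*Rt).as_rotvec()).round(0)
        p=p+r.apply(d); r=r*R.from_rotvec(np.deg2rad(a)); out.append([a.astype(int).tolist(),d.astype(int).tolist()])
    return out,p,r
def show(out,h):
    s=[]; 
    for a,d in out: s.append(f"[[{a[0]},{a[1]},{a[2]}],[{d[0]},{d[1]},{d[2]}],{h}]")
    print('['+','.join(s)+']')
def cur(o): return o['ee_pos']*1000, R.from_euler('xyz',o['eef_rot'])
def state(o):
    p,r=cur(o); e=r.as_euler('xyz',degrees=True)
    print('t',round(o['time_s'],2),'p',p.round(1),'jig',inv(p).round(1),'rpy',e.round(1),'F',o['force'].round(1),'M',o['moment'].round(2),'w',round(o['grip_width']*1000,1),'q',o['qpos'].round(2))
E
python3 - <<'E'
from plan import *
from station import ctrl
o=ctrl.get_obs(); p,r=cur(o)
out,p2,r2=rows(p,r,jw([0,-110,200]),rot(0),15); show(out,0.6); print(p2,inv(p2),r2.as_euler('xyz',degrees=True))
E
```

```text
[[[0,0,4],[-33,35,1],0.6],[[0,0,5],[-30,37,2],0.6],[[0,0,4],[-26,39,1],0.6],[[0,0,5],[-24,41,2],0.6],[[0,0,4],[-20,44,1],0.6],[[0,0,4],[-17,44,2],0.6],[[0,0,5],[-14,46,1],0.6],[[0,0,4],[-10,46,2],0.6],[[0,0,5],[-7,47,1],0.6],[[0,0,4],[-3,48,2],0.6],[[0,0,5],[1,48,1],0.6],[[0,0,4],[5,47,2],0.6],[[0,0,4],[8,47,1],0.6],[[0,0,5],[12,46,2],0.6],[[0,0,4],[15,45,1],0.6]]
[522.03391504 -59.10242776 200.40382407] [-9.92909551e-02 -1.09746443e+02  2.00403824e+02] [1.79946885e+02 2.81088160e-02 1.07763239e+01]
```

>>> drive_tool([
  [[0,0,4],[-33,35,1],0.6],
  [[0,0,5],[-30,37,2],0.6],
  [[0,0,4],[-26,39,1],0.6],
  [[0,0,5],[-24,41,2],0.6],
  [[0,0,4],[-20,44,1],0.6],
  [[0,0,4],[-17,44,2],0.6],
  [[0,0,5],[-14,46,1],0.6],
  [[0,0,4],[-10,46,2],0.6],
  [[0,0,5],[-7,47,1],0.6],
  [[0,0,4],[-3,48,2],0.6],
  [[0,0,5],[1,48,1],0.6],
  [[0,0,4],[5,47,2],0.6],
  [[0,0,4],[8,47,1],0.6],
  [[0,0,5],[12,46,2],0.6],
  [[0,0,4],[15,45,1],0.6],
], squeeze=50)

```text
time_s: 1.98
ee_pos: [0.5227, -0.0603, 0.2001]
eef_rot: [-3.141, 0.0, 0.185]
force: [1.0, 0.9, -0.4]
grip_width: 0.0563
```

>>> drive_tool([
  [[9,0,0],[0,0,0],0.6],
  [[9,0,0],[0,0,0],0.6],
  [[9,0,0],[0,0,0],0.6],
  [[9,0,0],[0,0,0],0.6],
  [[9,0,0],[0,0,0],0.6],
  [[0,0,0],[0,0,0],0.6],
])

```text
time_s: 2.72
ee_pos: [0.5217, -0.0598, 0.1986]
eef_rot: [-2.355, 0.003, 0.186]
force: [0.1, -0.3, 0.3]
grip_width: 0.0564
```

Run:
```python
from plan import *
from station import ctrl
o=ctrl.get_obs(); state(o)
im=ctrl.camera('wrist'); cv2.imwrite('pics/w1.png',im[:,:,::-1])
im=ctrl.camera('top'); cv2.imwrite('pics/t1.png',im[:,:,::-1])
```

```text
t 2.73 p [521.7 -59.8 198.6] jig [  -0.5 -110.4  198.6] rpy [-134.9    0.2   10.7] F [ 0.1 -0.3  0.3] M [-0.35  0.01  0.01] w 56.4 q [-0.46  0.51  1.46  0.6   1.69 -0.74]
```

View pics/w1.png

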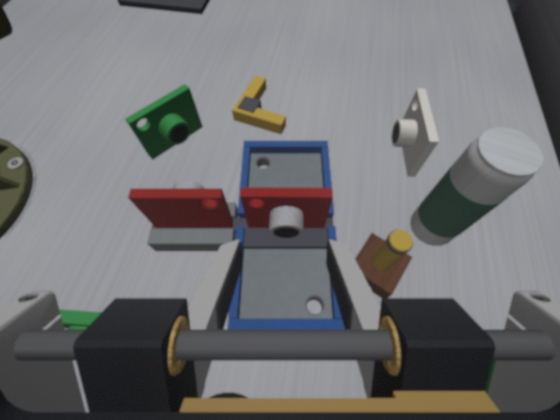

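View pics/t1.png

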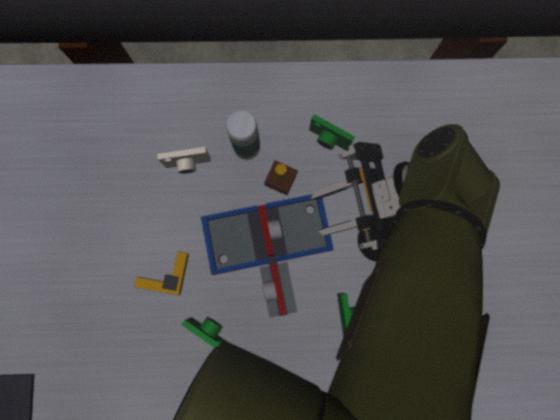

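The wrist picture shows the job plate at (286,207), its stub end at about (287,228) and its hole at image left (257,203). The spare is to the left at (182,207). I'll check the stub against the prediction.

Run:
```python
from plan import *
from station import ctrl
cal=ctrl.calibration('wrist')
im=cv2.imread('pics/w1.png'); rgb=im[:,:,::-1].copy()
print('stub end/top pred',proj(cal,np.array([jw([0,-30,62]),jw([0,-30,82]),jw([-20,-30,62]),jw([20,-30,62]),jw([-50,-6,102]),jw([50,-6,102]),jw([-50,6,102]),jw([50,6,102])])/1000).round(1))
m=mask(rgb,'red'); k,l,st,ce=cv2.connectedComponentsWithStats(m); print([st[i].tolist() for i in range(1,k) if st[i][4]>200])
c=cv2.resize(im[170:260,225:355],None,fx=6,fy=6,interpolation=cv2.INTER_CUBIC); cv2.imwrite('pics/w1c.png',c)
o=ctrl.get_obs(); p,r=cur(o)
out,p2,r2=rows(p,r,jw([0,-68,109]),rot(45),3); show(out,.6)
out,p2,r2=rows(p2,r2,jw([0,-25.6,66.6]),rot(45),4); show(out,.6)
```

```text
stub end/top pred [[283.5 233.3]
 [283.5 226.1]
 [266.3 233.2]
 [300.8 233.3]
 [237.2 197.9]
 [330.  198.2]
 [238.1 188.4]
 [329.2 188.7]]
[[242, 188, 89, 23, 952], [130, 190, 92, 20, 915]]
[[[0,0,0],[0,12,31],0.6],[[0,0,0],[0,11,32],0.6],[[0,0,0],[0,12,31],0.6]]
[[[0,0,0],[0,0,15],0.6],[[0,0,0],[0,0,15],0.6],[[0,0,0],[0,0,15],0.6],[[0,0,0],[0,0,15],0.6]]
```

View pics/w1c.png

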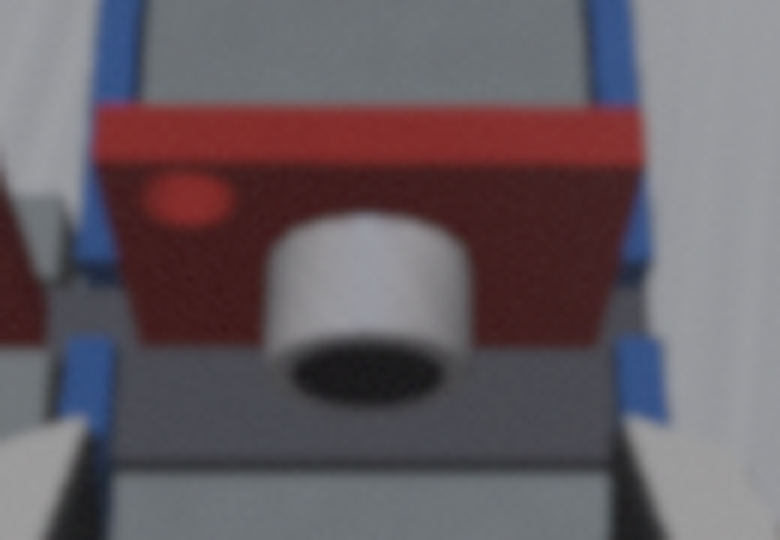

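Run:
```python
from plan import *
from station import ctrl
cal=ctrl.calibration('wrist'); o=ctrl.get_obs(); p,r=cur(o)
print('tool axis pts',proj(cal,np.array([p+r.apply([0,0,z]) for z in (-20,0,17,60,100)])/1000).round(1))
print('far stop corners',proj(cal,np.array([jw([s*63,132,36]) for s in(-1,1)]+[jw([s*53,120,36]) for s in(-1,1)]+[jw([s*53,-120,36]) for s in(-1,1)]+[jw([s*63,-12,36]) for s in(-1,1)]+[jw([-34,103,20]),jw([34,-103,20])])/1000).round(1))
im=cv2.imread('pics/w1.png')
c=cv2.resize(im[130:330,215:355],None,fx=3,fy=3,interpolation=cv2.INTER_CUBIC); cv2.imwrite('pics/w1d.png',c)
```

```text
tool axis pts [[282.8 280.6]
 [282.9 263.6]
 [283.  251.7]
 [283.1 229. ]
 [283.2 213.9]]
far stop corners [[241.9 140.2]
 [326.1 140.5]
 [248.1 146.5]
 [319.8 146.8]
 [234.7 318.4]
 [331.7 318.8]
 [233.9 228.1]
 [333.3 228.5]
 [261.2 162.5]
 [312.4 305.2]]
```

View pics/w1d.png

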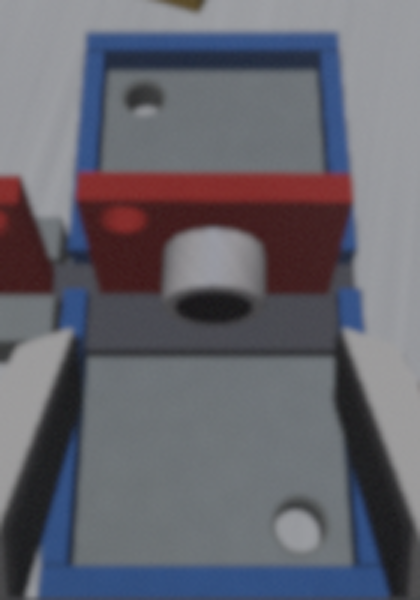

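Run:
```python
from plan import *
from station import ctrl
cal=ctrl.calibration('scene')
im=cv2.imread('pics/scene0.png'); rgb=im[:,:,::-1].copy()
C=[(63,132),(63,-132),(-63,-132),(-63,132)]
pr=proj(cal,np.array([jw([x,y,36]) for x,y in C])/1000); print(pr.round(1))
m=mask(rgb,'blue'); m[:150]=0; m[:,400:]=0
# only points on the outer edge of top faces: fit lines through far edges is hard; show overlay
x0,y0=205,155; s=5
v=cv2.resize(im[y0:y0+120,x0:x0+155],None,fx=s,fy=s,interpolation=cv2.INTER_CUBIC)
cv2.polylines(v,[np.round((pr-[x0,y0]+.5)*s).astype(np.int32)],True,(0,255,255),1)
for h in ([-34,103,20],[34,-103,20]):
    q=proj(cal,jw(h)/1000)[0]; cv2.circle(v,tuple(np.round((q-[x0,y0]+.5)*s).astype(int).tolist()),3,(0,255,0),-1); print(q)
cv2.imwrite('pics/ov.png',v)
```

```text
[[350.4 197.5]
 [246.6 258.6]
 [212.9 218.4]
 [313.2 165.2]]
[311.04492368 182.85724044]
[251.34960465 246.61270783]
```

View pics/ov.png

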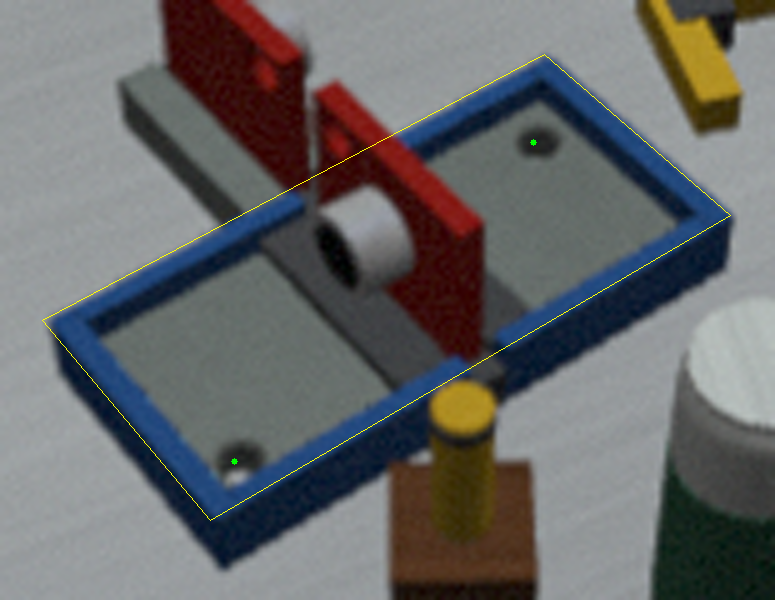

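The wrist and scene views both place the jig 1–3 mm further along +x than the top view does. I'll use a compromise of +1.5 mm and approach.

```bash
sed -i 's/JO=np.array.*; JY/JO=np.array([503.5,49.1,0]); JY/' plan.py
python3 - <<'E'
from plan import *
from station import ctrl
o=ctrl.get_obs(); state(o); p,r=cur(o)
out,p2,r2=rows(p,r,jw([0,-68,109]),rot(45),4); show(out,.6)
out,p3,r2=rows(p2,r2,jw([0,-25.6,66.6]),rot(45),5); show(out,.6); print(inv(p3))
E
```

```text
t 2.83 p [522.1 -58.9 200.3] jig [  -1.5 -109.6  200.3] rpy [-135.2    0.    10.8] F [ 0.5 -0.4  0.1] M [-0.37 -0.01  0.02] w 56.6 q [-0.46  0.51  1.46  0.6   1.69 -0.74]
[[[0,0,0],[0,9,24],0.6],[[0,0,0],[1,8,23],0.6],[[0,0,0],[0,9,24],0.6],[[0,0,0],[1,9,23],0.6]]
[[[0,0,0],[0,0,12],0.6],[[0,0,0],[0,0,12],0.6],[[0,0,0],[0,0,12],0.6],[[0,0,0],[0,0,12],0.6],[[0,0,0],[0,0,12],0.6]]
[  0.1488266  -25.87406832  66.33304815]
```

>>> drive_tool([
  [[0,0,0],[0,9,24],0.6],
  [[0,0,0],[1,8,23],0.6],
  [[0,0,0],[0,9,24],0.6],
  [[0,0,0],[1,9,23],0.6],
  [[0,0,0],[0,0,12],0.6],
  [[0,0,0],[0,0,12],0.6],
  [[0,0,0],[0,0,0],0.6],
])

```text
time_s: 3.7
ee_pos: [0.513, -0.0003, 0.0925]
eef_rot: [-2.357, -0.0, 0.189]
force: [-0.3, 0.2, 0.3]
grip_width: 0.0565
```

Run:
```python
from plan import *
from station import ctrl
o=ctrl.get_obs(); state(o)
im=ctrl.camera('wrist'); cv2.imwrite('pics/w2.png',im[:,:,::-1])
```

```text
t 3.7 p [ 5.13e+02 -3.00e-01  9.25e+01] jig [  0.3 -50.3  92.5] rpy [-135.    -0.    10.8] F [-0.3  0.2  0.3] M [-0.38 -0.06  0.04] w 56.5 q [-0.38  0.6   1.61  0.65  1.45 -0.82]
```

View pics/w2.png

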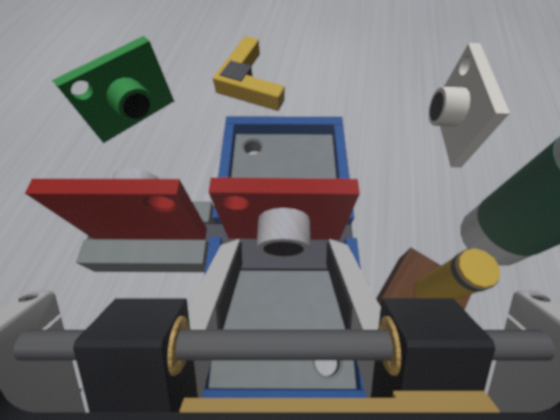

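The stub at (284,230) is centred between the fingertips (240 and 331). Advance the rest of the way.

>>> drive_tool([
  [[0,0,0],[0,0,12],0.6],
  [[0,0,0],[0,0,11],0.6],
  [[0,0,0],[0,0,10],0.6],
  [[0,0,0],[0,0,0],0.6],
])

```text
time_s: 4.25
ee_pos: [0.5083, 0.0226, 0.0683]
eef_rot: [-2.356, 0.001, 0.189]
force: [0.6, -0.8, 0.0]
grip_width: 0.0562
```

Run:
```python
from plan import *
from station import ctrl
o=ctrl.get_obs(); state(o)
im=ctrl.camera('wrist'); 
cv2.imwrite('pics/w3.png',cv2.resize(im[150:330,180:390,::-1],None,fx=3.5,fy=3.3,interpolation=cv2.INTER_CUBIC))
```

```text
t 4.25 p [508.3  22.6  68.3] jig [ -0.1 -26.9  68.3] rpy [-1.35e+02  1.00e-01  1.08e+01] F [ 0.6 -0.8  0. ] M [-0.37 -0.01 -0.03] w 56.2 q [-0.34  0.62  1.65  0.67  1.39 -0.83]
```

View pics/w3.png

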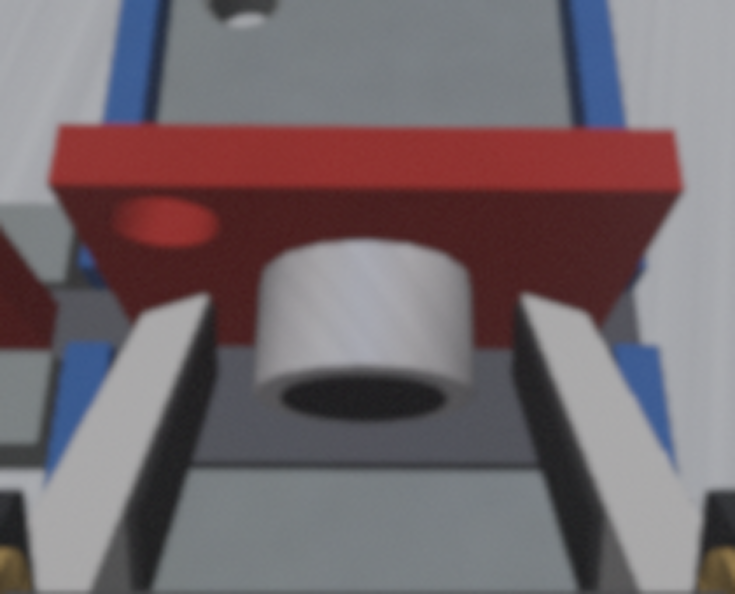

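The stub is centred between the tips (363 against 363.5) and there is no contact force. Close the jaws.

>>> drive_tool([
  [[0,0,0],[0,0,0],0.4],
  [[0,0,0],[0,0,0],0.3],
  [[0,0,0],[0,0,0],0.2],
  [[0,0,0],[0,0,0],0.2],
  [[0,0,0],[0,0,0],0.2],
  [[0,0,0],[0,0,0],0.2],
], squeeze=50)

```text
time_s: 5.05
ee_pos: [0.5088, 0.0219, 0.0691]
eef_rot: [-2.356, -0.0, 0.188]
force: [-1.4, -3.2, 5.1]
grip_width: 0.0387
```

Run:
```python
from plan import *
from station import ctrl
o=ctrl.get_obs(); state(o)
im=ctrl.camera('wrist'); 
cv2.imwrite('pics/w4.png',cv2.resize(im[150:330,180:390,::-1],None,fx=3.5,fy=3.3,interpolation=cv2.INTER_CUBIC))
```

```text
t 5.05 p [508.8  21.9  69.1] jig [  0.3 -27.7  69.1] rpy [-135.    -0.    10.8] F [-1.4 -3.2  5.1] M [-0.25  0.29  0.22] w 38.7 q [-0.34  0.62  1.65  0.67  1.39 -0.83]
```

View pics/w4.png

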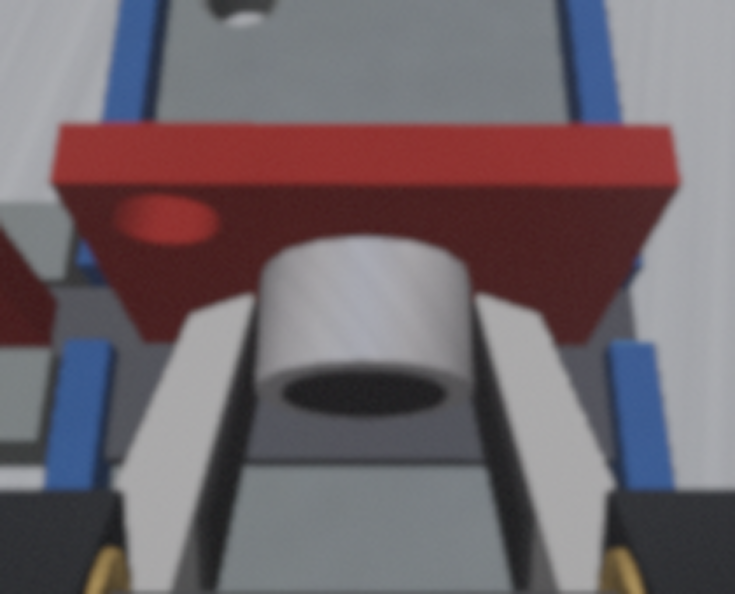

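Gripped at width 38.7 mm. Lift straight up first, in small steps.

>>> drive_tool([
  [[0,0,0],[0,-3,-3],0.2],
  [[0,0,0],[0,-6,-6],0.2],
  [[0,0,0],[0,-8,-8],0.2],
  [[0,0,0],[0,-8,-8],0.2],
  [[0,0,0],[0,-8,-8],0.2],
  [[0,0,0],[0,-8,-8],0.2],
  [[0,0,0],[0,0,0],0.2],
])

```text
time_s: 5.98
ee_pos: [0.509, 0.022, 0.1278]
eef_rot: [-2.357, -0.001, 0.188]
force: [-0.4, 0.2, -7.0]
grip_width: 0.0387
```

Run:
```python
from plan import *
from station import ctrl
o=ctrl.get_obs(); state(o)
im=ctrl.camera('wrist'); 
cv2.imwrite('pics/w5.png',cv2.resize(im[150:330,180:390,::-1],None,fx=3.5,fy=3.3,interpolation=cv2.INTER_CUBIC))
im=ctrl.camera('scene'); 
cv2.imwrite('pics/s5.png',cv2.resize(im[130:300,200:400,::-1],None,fx=3.5,fy=3.5,interpolation=cv2.INTER_CUBIC))
```

```text
t 5.97 p [509.   22.  127.8] jig [  0.5 -27.7 127.8] rpy [-1.35e+02 -1.00e-01  1.08e+01] F [-0.4  0.2 -7. ] M [-1.42 -0.17 -0.03] w 38.7 q [-0.34  0.52  1.63  0.66  1.48 -0.76]
```

View pics/w5.png

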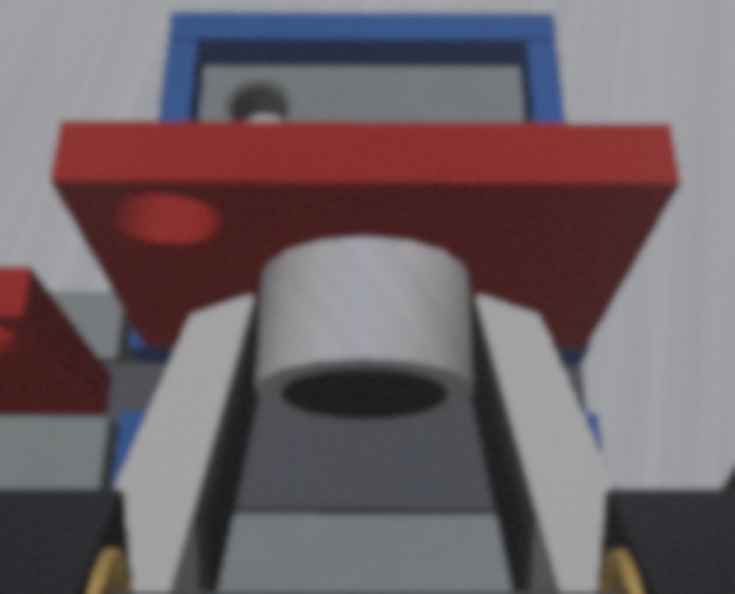

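View pics/s5.png

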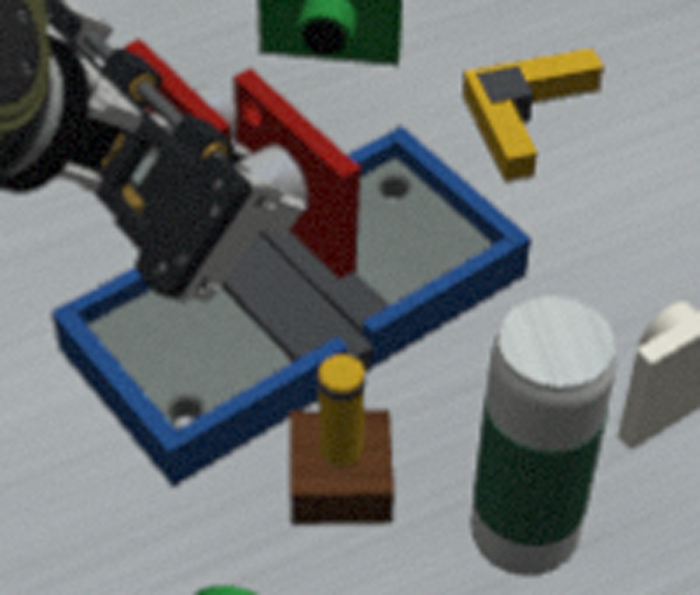

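Run:
```python
from plan import *
from station import ctrl
cal=ctrl.calibration('wrist'); o=ctrl.get_obs(); p,r=cur(o); state(o)
print(proj(cal,np.array([jw([-50,-6,161]),jw([50,-6,161]),jw([-50,6,161]),jw([50,6,161])])/1000).round(1))
print('meas L/R front', 180+57/3.5,150+184/3.3,180+678/3.5,150+184/3.3,'rear',180+62/3.5,150+122/3.3,180+668/3.5,150+126/3.3)
print('dy=1',proj(cal,jw([-50,-5,161])/1000),'dz',proj(cal,jw([-50,-6,162])/1000))
# laying: to hover pose with t=-45 above the pocket; plate centre jig (0,77), TCP z 53.5+25
out,p2,r2=rows(p,r,jw([0,83.5,125]),rot(-45),12); show(out,.2); print(inv(p2),r2.as_euler('xyz',degrees=True), rot(-45).as_euler('xyz',degrees=True))
# lowest plate corner along the way
n=12
for i in range(n+1):
    t=45-90*i/n; tp=np.array([-27.7+(83.5+27.7)*i/n,128+(125-128)*i/n])
    a=np.deg2rad(45-t) # plate rotation top->+y
    up=np.array([np.sin(a),np.cos(a)]); st=np.array([-np.cos(a),np.sin(a)])
    c=tp-27.5*st-6.5*up
    cor=[c+s*40*up+q*6*st for s in(-1,1) for q in(-1,1)]
    print(i,round(t),'centre',c.round(0),'low corner',min(cor,key=lambda v:v[1]).round(0))
```

```text
t 6.08 p [508.6  22.1 126.8] jig [ 1.000e-01 -2.750e+01  1.268e+02] rpy [-135.     0.    10.8] F [ 0.5 -0.1 -7.6] M [-1.42 -0.23 -0.  ] w 39.0 q [-0.34  0.53  1.63  0.66  1.48 -0.76]
[[191.6 205.9]
 [374.3 206.6]
 [194.8 187.3]
 [371.3 188. ]]
meas L/R front 196.28571428571428 205.75757575757575 373.7142857142857 205.75757575757575 rear 197.71428571428572 186.96969696969697 370.8571428571429 188.1818181818182
dy=1 [[191.87213044 204.2938675 ]] dz [[191.08656976 205.00666172]]
[[[-7,0,0],[0,-6,7],0.2],[[-8,0,0],[0,-8,5],0.2],[[-7,0,0],[0,-8,5],0.2],[[-8,0,0],[0,-8,4],0.2],[[-7,0,0],[0,-9,3],0.2],[[-8,0,0],[0,-9,1],0.2],[[-7,0,0],[0,-9,0],0.2],[[-8,0,0],[0,-10,-1],0.2],[[-7,0,0],[0,-9,-2],0.2],[[-8,0,0],[0,-8,-3],0.2],[[-7,0,0],[0,-8,-5],0.2],[[-8,0,0],[0,-8,-5],0.2]]
[ -0.34001888  83.55402526 124.49886071] [1.34994560e+02 9.42013251e-03 1.07790646e+01] [135.     0.    10.57]
0 45 centre [ -0. 122.] low corner [ 6. 82.]
1 38 centre [  8. 118.] low corner [ 9. 77.]
2 30 centre [ 16. 114.] low corner [11. 74.]
3 22 centre [ 23. 111.] low corner [13. 71.]
4 15 centre [ 30. 108.] low corner [15. 70.]
5 8 centre [ 36. 105.] low corner [17. 69.]
6 0 centre [ 43. 102.] low corner [19. 70.]
7 -8 centre [ 49. 100.] low corner [21. 71.]
8 -15 centre [55. 99.] low corner [23. 74.]
9 -22 centre [60. 98.] low corner [26. 77.]
10 -30 centre [66. 97.] low corner [29. 81.]
11 -38 centre [71. 97.] low corner [33. 86.]
12 -45 centre [77. 98.] low corner [37. 92.]
```

The plate is held and hasn't slipped: its front edge is at row 205.8 against 205.9 predicted, so it's where the model says relative to the tool. Rotate it over to lie flat above the left pocket.

>>> drive_tool([
  [[-7,0,0],[0,-6,7],0.2],
  [[-8,0,0],[0,-8,5],0.2],
  [[-7,0,0],[0,-8,5],0.2],
  [[-8,0,0],[0,-8,4],0.2],
  [[-7,0,0],[0,-9,3],0.2],
  [[-8,0,0],[0,-9,1],0.2],
  [[-7,0,0],[0,-9,0],0.2],
  [[-8,0,0],[0,-10,-1],0.2],
  [[-7,0,0],[0,-9,-2],0.2],
  [[-8,0,0],[0,-8,-3],0.2],
  [[-7,0,0],[0,-8,-5],0.2],
  [[-8,0,0],[0,-8,-5],0.2],
  [[0,0,0],[0,0,0],0.2],
  [[0,0,0],[0,0,0],0.2],
])

```text
time_s: 7.82
ee_pos: [0.4878, 0.131, 0.1243]
eef_rot: [2.359, 0.001, 0.187]
force: [0.6, -0.3, -7.1]
grip_width: 0.0389
```

Run:
```python
from plan import *
from station import ctrl
o=ctrl.get_obs(); state(o)
im=ctrl.camera('wrist'); cv2.imwrite('pics/w6.png',im[:,:,::-1])
im=ctrl.camera('scene'); 
cv2.imwrite('pics/s6.png',cv2.resize(im[100:300,200:400,::-1],None,fx=3,fy=3,interpolation=cv2.INTER_CUBIC))
im=ctrl.camera('top'); 
cv2.imwrite('pics/t6.png',cv2.resize(im[150:330,150:380,::-1],None,fx=3,fy=3,interpolation=cv2.INTER_CUBIC))
```

```text
t 7.83 p [487.8 131.  124.3] jig [ -0.4  83.4 124.3] rpy [1.351e+02 1.000e-01 1.070e+01] F [ 0.6 -0.3 -7.1] M [ 1.18  0.27 -0.02] w 38.9 q [ 0.53  0.5   1.68 -0.75  1.36  0.66]
```

View pics/w6.png

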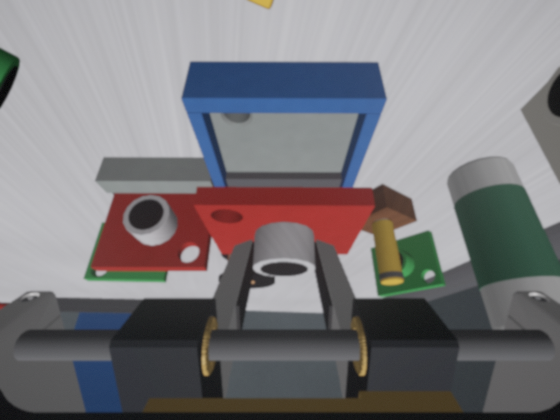

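View pics/s6.png

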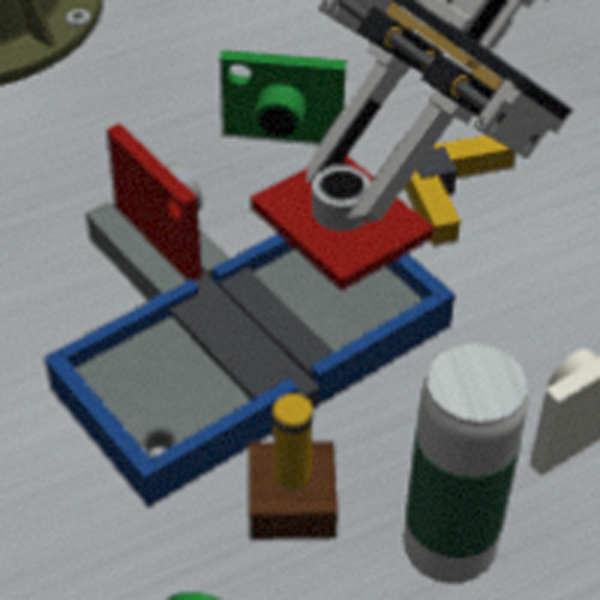

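View pics/t6.png

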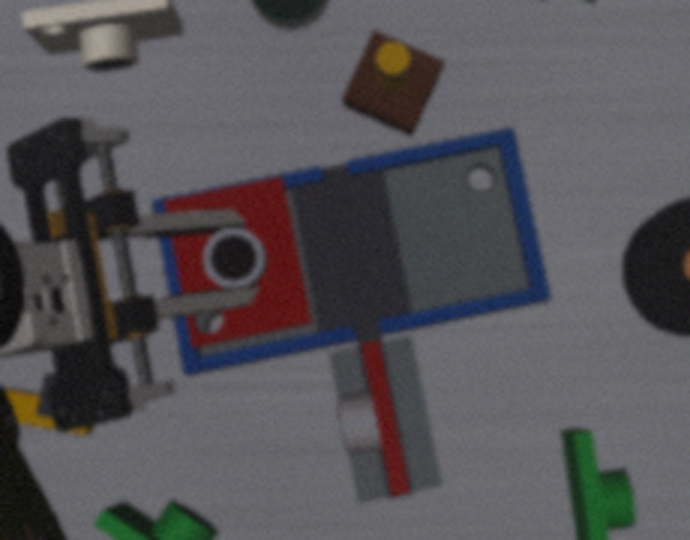

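The plate is flat, stub up, above the left pocket, with its hole on the −x/outer side at (208,322) in the top crop. Check its centre with the top camera, then lower.

Run:
```python
from plan import *
from station import ctrl
cal=ctrl.calibration('top')
rgb=ctrl.camera('top'); m=mask(rgb,'red'); k,l,st,ce=cv2.connectedComponentsWithStats(m)
i=[i for i in range(1,k) if st[i][4]>50 and ce[i][1]<262]; print([(st[j].tolist()) for j in i])
p=np.argwhere(np.isin(l,i))[:,::-1].astype(float)
P=np.array([onz(cal,q,.103)[:2]*1000 for q in p],np.float32); rc=cv2.minAreaRect(P); print(rc, inv([*rc[0],0]))
state(ctrl.get_obs())
# same-camera jig position for reference (top sees jig at (502,48.8))
print('in top-cam jig frame', R.from_euler('z',-JY).apply(np.array([*rc[0],0])-np.array([502,48.8,0])))
```

```text
[[206, 210, 47, 55, 943], [208, 228, 14, 19, 171]]
((489.1190490722656, 122.1060791015625), (97.8377456665039, 77.66854095458984), 10.484395980834961) [-0.74493678 74.40527135  0.        ]
t 8.03 p [488.1 130.6 125.1] jig [ -0.2  82.9 125.1] rpy [135.1  -0.   10.7] F [-0.2 -0.4 -7.3] M [1.19 0.25 0.04] w 39.1 q [ 0.53  0.5   1.68 -0.75  1.36  0.66]
in top-cam jig frame [ 0.78464152 74.42502582  0.        ]
```

>>> drive_tool([
  [[0,0,0],[0,-9,7],0.2],
  [[0,0,0],[0,-8,8],0.2],
  [[0,0,0],[0,-8,8],0.2],
  [[0,0,0],[0,-8,8],0.2],
  [[0,0,0],[0,-4,4],0.2],
  [[0,0,0],[0,0,0],0.2],
])

```text
time_s: 8.78
ee_pos: [0.4876, 0.1325, 0.0734]
eef_rot: [2.356, 0.001, 0.188]
force: [0.4, -0.8, -5.8]
grip_width: 0.0392
```

Run:
```python
from plan import *
from station import ctrl
o=ctrl.get_obs(); state(o)
im=ctrl.camera('scene'); 
cv2.imwrite('pics/s7.png',cv2.resize(im[150:250,250:370,::-1],None,fx=6,fy=6,interpolation=cv2.INTER_CUBIC))
im=ctrl.camera('top'); 
cv2.imwrite('pics/t7.png',cv2.resize(im[195:285,190:290,::-1],None,fx=6,fy=6,interpolation=cv2.INTER_CUBIC))
```

```text
t 8.78 p [487.6 132.5  73.4] jig [-0.3 84.9 73.4] rpy [135.    0.   10.8] F [ 0.4 -0.8 -5.8] M [1.2  0.25 0.01] w 39.2 q [ 0.53  0.59  1.69 -0.77  1.29  0.73]
```

View pics/s7.png

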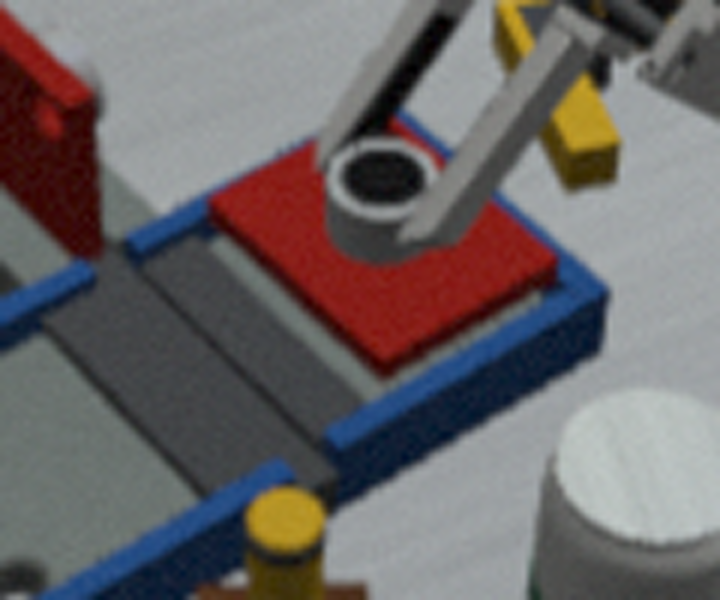

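View pics/t7.png

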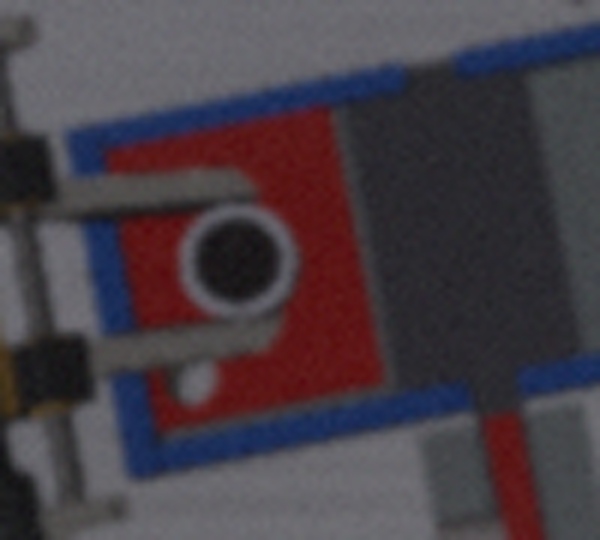

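Run:
```python
from plan import *
from station import ctrl
cal=ctrl.calibration('top'); print('cam',ray(cal,(0,0))[0])
rgb=ctrl.camera('top'); m=mask(rgb,'red'); k,l,st,ce=cv2.connectedComponentsWithStats(m)
i=[i for i in range(1,k) if st[i][4]>50 and ce[i][1]<262]
p=np.argwhere(np.isin(l,i))[:,::-1].astype(float)
P=np.array([onz(cal,q,.052)[:2]*1000 for q in p],np.float32); rc=cv2.minAreaRect(P); print(rc)
J=R.from_euler('z',-JY).apply(np.c_[P,np.zeros(len(P))]-np.array([502,48.8,0]))
print('topcam jig extents',np.percentile(J,[0.5,99.5],axis=0).round(1)[:,:2])
m=mask(rgb,'blue'); m[:,:190]=0; m[:,345:]=0
p=np.argwhere(m)[:,::-1].astype(float); P=np.array([onz(cal,q,.036)*1000 for q in p]); J=R.from_euler('z',-JY).apply(P-np.array([502,48.8,0]))
# inner rail edges near the left pocket, bands
s=(J[:,1]>40)&(J[:,1]<110); print('rails x', J[s&(J[:,0]>0),0].min(),np.percentile(J[s&(J[:,0]>0),0],[2,98]),np.percentile(J[s&(J[:,0]<0),0],[2,98]))
s=(J[:,1]>110)&(abs(J[:,0])<15); print('stop y',np.percentile(J[s,1],[2,98]))
# stub ring end: dark bore centroid
g=cv2.cvtColor(rgb,cv2.COLOR_RGB2GRAY)
state(ctrl.get_obs())
```

```text
cam [0.39840045 0.02412135 1.07698763]
((488.6840515136719, 124.50310516357422), (98.14949035644531, 78.70616149902344), 10.753701210021973)
topcam jig extents [[-47.7  37.9]
 [ 49.5 115.7]]
rails x 55.737192300566704 [55.79228437 61.32147786] [-61.15476298 -54.00887988]
stop y [121.25748762 129.53441024]
t 8.93 p [487.9 132.7  74.1] jig [-0.  85.  74.1] rpy [135.   -0.   10.8] F [-1.2  0.4 -5.6] M [1.18 0.3  0.04] w 39.0 q [ 0.53  0.58  1.69 -0.77  1.29  0.73]
```

In the top camera's own frame the plate centre is at jig (0.5, 77), so it's lined up with the pocket. Lower to about 3 mm above the floor.

>>> drive_tool([
  [[0,0,0],[0,-3,3],0.2],
  [[0,0,0],[0,-3,3],0.2],
  [[0,0,0],[0,-3,3],0.2],
  [[0,0,0],[0,-3,3],0.2],
  [[0,0,0],[0,0,0],0.2],
])

```text
time_s: 9.55
ee_pos: [0.4875, 0.1325, 0.0564]
eef_rot: [2.356, 0.001, 0.188]
force: [-0.5, -0.8, -7.0]
grip_width: 0.0391
```

Run:
```python
from plan import *
from station import ctrl
o=ctrl.get_obs(); state(o)
```

```text
t 9.55 p [487.5 132.5  56.4] jig [-0.4 84.9 56.4] rpy [135.    0.   10.8] F [-0.5 -0.8 -7. ] M [ 1.18  0.29 -0.03] w 39.1 q [ 0.53  0.62  1.7  -0.77  1.27  0.75]
```

Still free: Fz is −7 N, the plate's own weight. Keep lowering gently.

>>> drive_tool([
  [[0,0,0],[0,-1,1],0.2],
  [[0,0,0],[0,-0.5,0.5],0.2],
  [[0,0,0],[0,0,0],0.2],
])

```text
time_s: 9.93
ee_pos: [0.4879, 0.1326, 0.0554]
eef_rot: [2.356, -0.001, 0.188]
force: [-1.0, 2.9, 4.6]
grip_width: 0.0388
```

>>> drive_tool([
  [[0,0,0],[0,-0.5,0.5],0.2],
  [[0,0,0],[0,-0.5,0.5],0.2],
  [[0,0,0],[0,0,0],0.2],
])

```text
time_s: 10.3
ee_pos: [0.4879, 0.1327, 0.0553]
eef_rot: [2.354, -0.001, 0.187]
force: [-8.1, 5.0, 21.2]
grip_width: 0.039
```

Run:
```python
from plan import *
from station import ctrl
o=ctrl.get_obs(); state(o)
im=ctrl.camera('scene'); 
cv2.imwrite('pics/s8.png',cv2.resize(im[150:250,250:370,::-1],None,fx=6,fy=6,interpolation=cv2.INTER_CUBIC))
im=ctrl.camera('top'); 
cv2.imwrite('pics/t8.png',cv2.resize(im[195:285,190:290,::-1],None,fx=6,fy=6,interpolation=cv2.INTER_CUBIC))
```

```text
t 10.3 p [487.9 132.7  55.3] jig [ 0.  85.  55.3] rpy [ 1.349e+02 -1.000e-01  1.070e+01] F [-8.1  5.  21.2] M [-1.92  1.38 -1.27] w 39.0 q [ 0.53  0.62  1.69 -0.78  1.26  0.76]
```

View pics/s8.png

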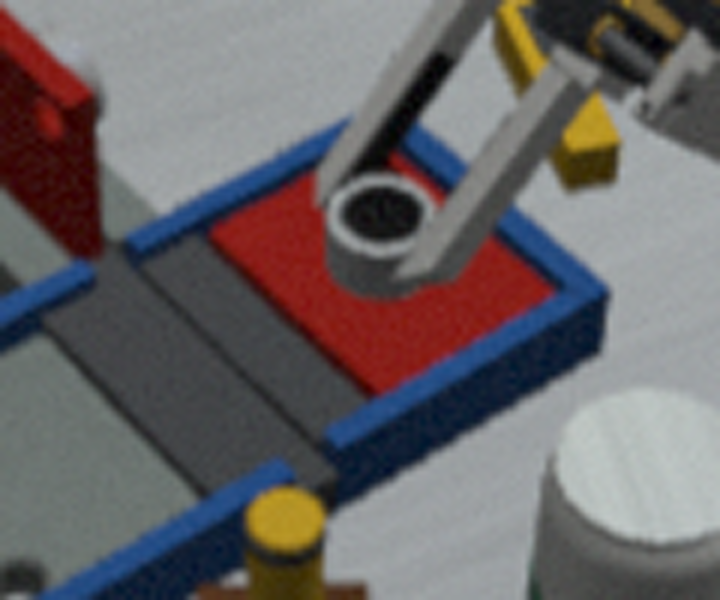

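View pics/t8.png

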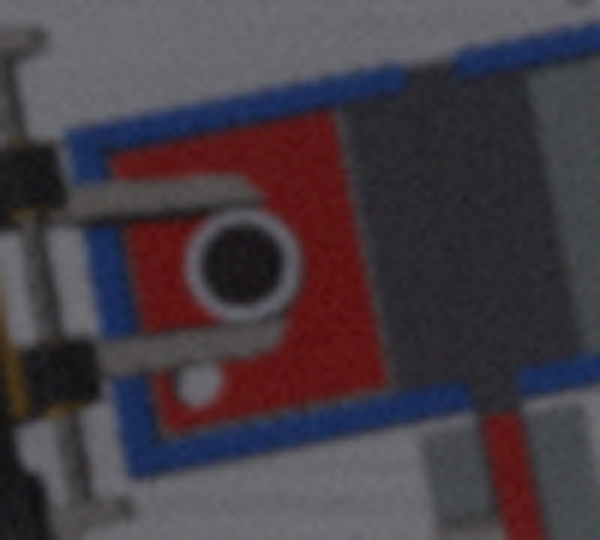

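The plate is down inside the rails, with contact at 21 N. Take the load off and release.

>>> drive_tool([
  [[0,0,0],[0,1,-1],0.2],
  [[0,0,0],[0,0,0],0.2],
  [[0,0,0],[0,0,0],0.5],
  [[0,0,0],[0,0,0],0.6],
  [[0,0,0],[0,0,0],0.6],
  [[0,0,0],[0,0,0],0.6],
])

```text
time_s: 11.15
ee_pos: [0.4877, 0.1325, 0.0546]
eef_rot: [2.356, 0.0, 0.188]
force: [0.8, -0.2, -0.7]
grip_width: 0.0565
```

Run:
```python
from plan import *
from station import ctrl
o=ctrl.get_obs(); state(o); p,r=cur(o)
im=ctrl.camera('wrist'); 
cv2.imwrite('pics/w9.png',cv2.resize(im[120:330,150:420,::-1],None,fx=2.9,fy=2.8,interpolation=cv2.INTER_CUBIC))
im=ctrl.camera('top'); 
cv2.imwrite('pics/t9.png',cv2.resize(im[195:285,190:290,::-1],None,fx=6,fy=6,interpolation=cv2.INTER_CUBIC))
```

```text
t 11.15 p [487.7 132.5  54.6] jig [-0.2 84.9 54.6] rpy [135.    0.   10.8] F [ 0.8 -0.2 -0.7] M [0.27 0.13 0.01] w 56.5 q [ 0.53  0.62  1.69 -0.77  1.26  0.76]
```

View pics/w9.png

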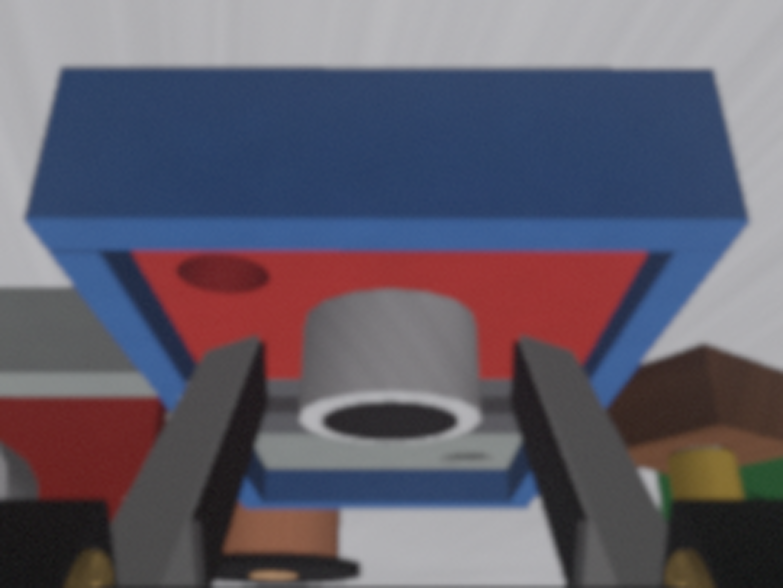

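View pics/t9.png

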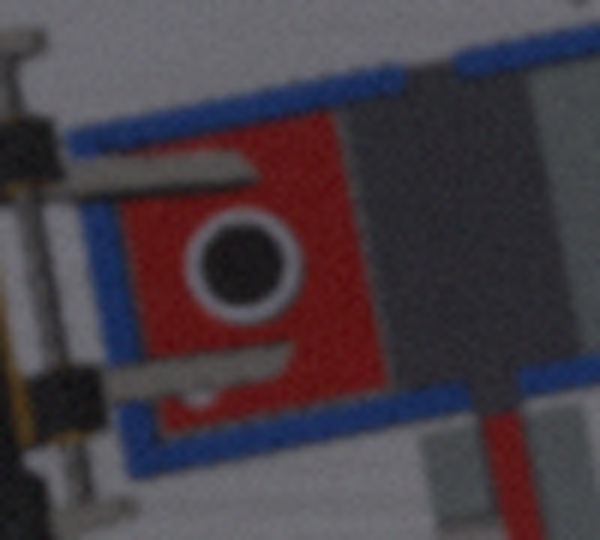

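Released. The plate lies in the pocket, with the stub at (240,265) in the top crop. Retreat along the tool axis, then go above the pin.

Run:
```python
from plan import *
from station import ctrl
o=ctrl.get_obs(); p,r=cur(o)
p1=p+r.apply([0,0,-80]); 
out,p2,r2=rows(p1,r,jw([0,120,210]),rot(0),6); show(out,.6)
out,p3,r3=rows(p2,r2,np.array([627.,17.8,190]),rot(0,-45),8); show(out,.6); print(p3,r3.as_euler('xyz',degrees=True))
```

```text
[[[8,0,0],[0,14,-9],0.6],[[7,0,0],[0,13,-11],0.6],[[8,0,0],[0,11,-13],0.6],[[7,0,0],[0,10,-14],0.6],[[8,0,0],[0,8,-15],0.6],[[7,0,0],[0,5,-15],0.6]]
[[[0,0,7],[14,22,2],0.6],[[0,0,7],[17,20,3],0.6],[[0,0,7],[20,17,2],0.6],[[0,0,7],[21,15,3],0.6],[[0,0,7],[23,13,2],0.6],[[0,0,7],[24,9,3],0.6],[[0,0,7],[25,7,2],0.6],[[0,0,7],[26,3,3],0.6]]
[626.90064027  18.06290809 189.59200857] [ 1.79996862e+02  2.71097506e-04 -4.52253683e+01]
```

>>> drive_tool([
  [[0,0,0],[0,0,-20],0.6],
  [[0,0,0],[0,0,-20],0.6],
  [[0,0,0],[0,0,-40],0.6],
  [[8,0,0],[0,14,-9],0.6],
  [[7,0,0],[0,13,-11],0.6],
  [[8,0,0],[0,11,-13],0.6],
  [[7,0,0],[0,10,-14],0.6],
  [[8,0,0],[0,8,-15],0.6],
  [[7,0,0],[0,5,-15],0.6],
  [[0,0,0],[0,0,0],0.6],
])

```text
time_s: 12.5
ee_pos: [0.4817, 0.1669, 0.2119]
eef_rot: [-3.141, -0.003, 0.187]
force: [0.5, 0.4, -0.8]
grip_width: 0.0561
```

Run:
```python
from plan import *
from station import ctrl
o=ctrl.get_obs(); state(o); p,r=cur(o)
im=ctrl.camera('wrist'); 
cv2.imwrite('pics/w10.png',im[:,:,::-1])
im=ctrl.camera('scene'); 
cv2.imwrite('pics/s10.png',cv2.resize(im[150:250,250:370,::-1],None,fx=6,fy=6,interpolation=cv2.INTER_CUBIC))
```

```text
t 12.5 p [481.7 166.9 211.9] jig [2.000e-01 1.198e+02 2.119e+02] rpy [-180.    -0.2   10.7] F [ 0.5  0.4 -0.8] M [-0.01  0.04 -0.02] w 56.1 q [0.26 0.22 1.65 0.   1.27 0.07]
```

View pics/w10.png

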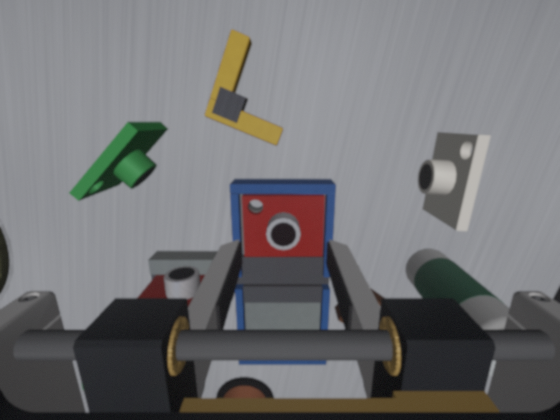

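View pics/s10.png

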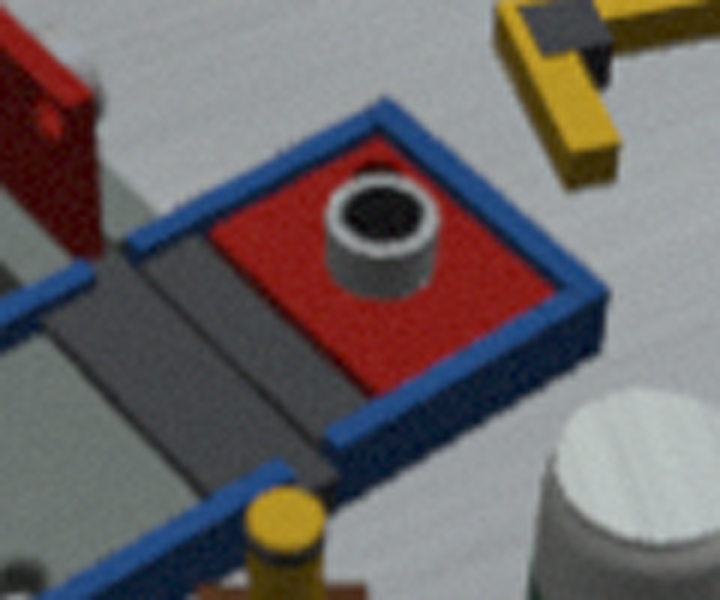

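Run:
```python
from plan import *
from station import ctrl
cs=ctrl.calibration('scene'); cw=ctrl.calibration('wrist')
for n,(a,b) in dict(groove_minusx=(212,232),groove_plusx=(378,395),stop_plusx=(558,293),stop_minusx=(375,138)).items():
    q=(250+a/6-.5,150+b/6-.5); print(n,inv(onz(cs,q,.032)*1000).round(1),inv(onz(cs,q,.040)*1000).round(1))
im=cv2.imread('pics/w10.png'); cv2.imwrite('pics/w10c.png',cv2.resize(im[170:290,220:350],None,fx=6,fy=5,interpolation=cv2.INTER_CUBIC))
for P in ([-50,37,32],[50,37,32],[50,117,32],[-50,117,32],[0,77,56],[-34,103,20],[-34,103,32]): print(P,proj(cw,jw(P)/1000).round(1))
```

```text
groove_minusx [-48.1  39.5  32. ] [-41.8  34.9  40. ]
groove_plusx [49.4 38.4 32. ] [54.6 33.9 40. ]
stop_plusx [ 50.6 119.6  32. ] [ 55.8 114.1  40. ]
stop_minusx [-50.8 117.5  32. ] [-44.4 112.1  40. ]
[-50, 37, 32] [[244.2 256.9]]
[50, 37, 32] [[322.5 257.1]]
[50, 117, 32] [[325.3 196.5]]
[-50, 117, 32] [[241.9 196.2]]
[0, 77, 56] [[283.5 234.9]]
[-34, 103, 20] [[256.4 204.7]]
[-34, 103, 32] [[255.5 207.4]]
```

View pics/w10c.png

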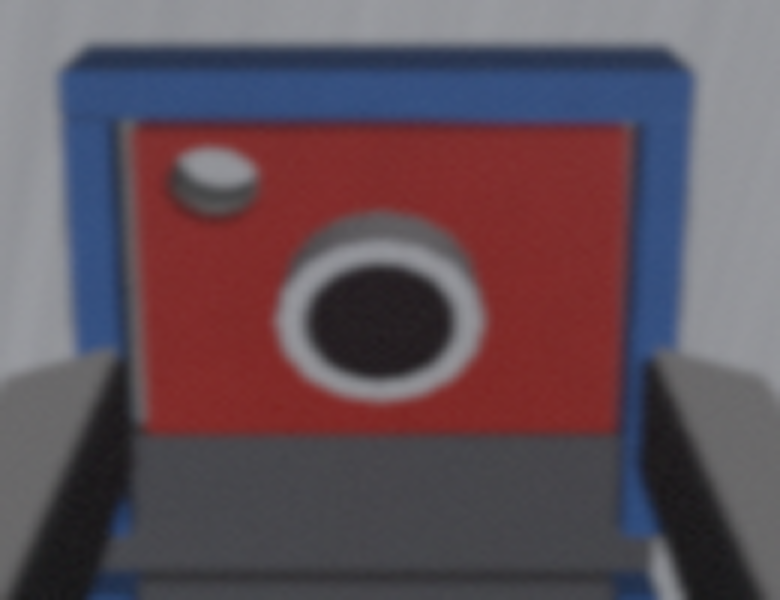

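At z = 32 mm the plate's corners measure about 100 × 80 mm with the right positions, so it's flat and seated, about 1 mm toward +x. The jig hole shows through the plate's hole at (255,206). Now over to the pin.

>>> drive_tool([
  [[0,0,7],[14,22,2],0.6],
  [[0,0,7],[17,20,3],0.6],
  [[0,0,7],[20,17,2],0.6],
  [[0,0,7],[21,15,3],0.6],
  [[0,0,7],[23,13,2],0.6],
  [[0,0,7],[24,9,3],0.6],
  [[0,0,7],[25,7,2],0.6],
  [[0,0,7],[26,3,3],0.6],
  [[0,0,0],[0,0,0],0.6],
])

```text
time_s: 13.72
ee_pos: [0.627, 0.0184, 0.1881]
eef_rot: [3.139, 0.001, -0.789]
force: [-0.6, 0.2, -0.8]
grip_width: 0.0566
```

Run:
```python
from plan import *
from station import ctrl
o=ctrl.get_obs(); state(o); p,r=cur(o)
im=ctrl.camera('wrist'); cal=ctrl.calibration('wrist')
m=mask(im,'yellow'); k,l,st,ce=cv2.connectedComponentsWithStats(m); print([(st[i].tolist(),ce[i].round(1)) for i in range(1,k) if st[i][4]>60])
print('pred top/bottom',proj(cal,np.array([[.6265,.0175,.1],[.6265,.0175,.03]])).round(1),'tool axis',proj(cal,np.array([p+r.apply([0,0,z]) for z in(17,60,100)])/1000).round(1))
cv2.imwrite('pics/w11.png',im[:,:,::-1])
```

```text
t 13.72 p [627.   18.4 188.1] jig [115.8 -52.9 188.1] rpy [179.8   0.  -45.2] F [-0.6  0.2 -0.8] M [-0.05  0.17  0.02] w 56.6 q [-0.03  0.5   1.32 -0.    1.32  0.76]
[([0, 160, 63, 54, 1240], array([ 29.4, 184. ]))]
pred top/bottom [[283.9 219.2]
 [283.9 199.2]] tool axis [[283.6 252.2]
 [283.6 229.5]
 [283.6 214.4]]
```

View pics/w11.png

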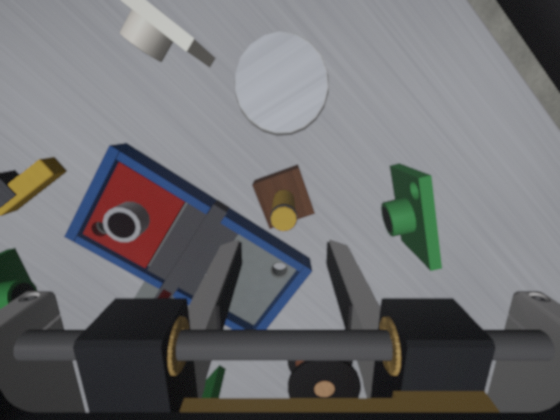

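The pin's top is at (284,217), between the fingertips and clear of the can at (282,83). Descend and grip.

>>> drive_tool([
  [[0,0,0],[0,-1,20],0.6],
  [[0,0,0],[0,0,25],0.6],
  [[0,0,0],[0,0,25],0.6],
  [[0,0,0],[0,0,20],0.6],
  [[0,0,0],[0,0,12],0.6],
  [[0,0,0],[0,0,8],0.6],
  [[0,0,0],[0,0,0],0.6],
])

```text
time_s: 14.65
ee_pos: [0.6276, 0.0189, 0.0795]
eef_rot: [3.141, 0.0, -0.789]
force: [-0.1, -0.5, 0.1]
grip_width: 0.0562
```

Run:
```python
from plan import *
from station import ctrl
o=ctrl.get_obs(); state(o); p,r=cur(o)
im=ctrl.camera('wrist')
cv2.imwrite('pics/w12.png',cv2.resize(im[150:330,180:390,::-1],None,fx=3.5,fy=3.3,interpolation=cv2.INTER_CUBIC))
cal=ctrl.calibration('wrist'); a=np.array(p)
for dx,dy in ((0,0),(1,0),(0,1)):
    q=p+r.apply([dx,dy,0]); q[2]=100; print(proj(cal,q/1000).round(1))
```

```text
t 14.65 p [627.6  18.9  79.5] jig [116.4 -52.5  79.5] rpy [180.    0.  -45.2] F [-0.1 -0.5  0.1] M [-0.05  0.15  0.02] w 56.2 q [-0.03  0.61  1.42 -0.    1.11  0.76]
[[281.8 281.4]]
[[283.7 281.4]]
[[281.8 283. ]]
```

View pics/w12.png

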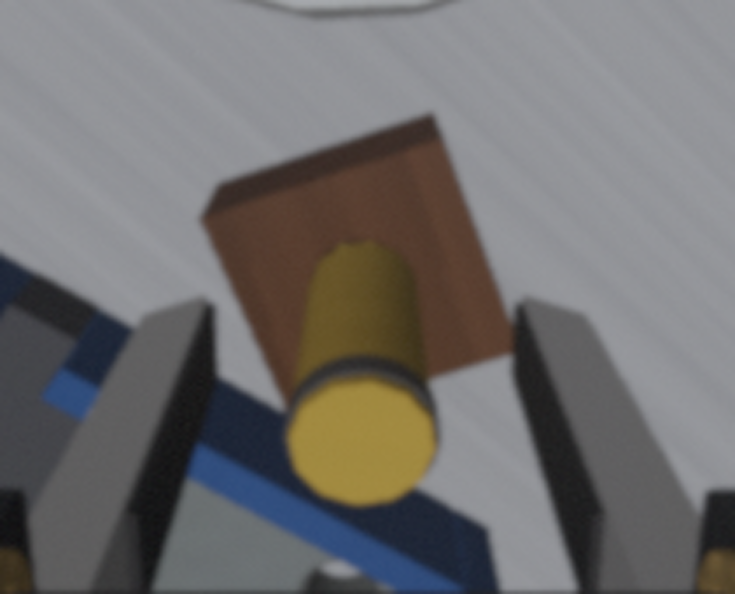

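The pin is centred between the pads (362 against 363). Nudge 1 mm in tool y and close.

>>> drive_tool([
  [[0,0,0],[0,1,1],0.6],
  [[0,0,0],[0,0,0],0.3],
  [[0,0,0],[0,0,0],0.1],
  [[0,0,0],[0,0,0],0.1],
  [[0,0,0],[0,0,0],0.1],
  [[0,0,0],[0,0,0],0.1],
], squeeze=50)

```text
time_s: 15.45
ee_pos: [0.6269, 0.0181, 0.0787]
eef_rot: [-3.142, -0.0, -0.789]
force: [0.1, 0.1, 0.1]
grip_width: 0.0234
```

>>> drive_tool([
  [[0,0,0],[0,0,-4],0.1],
  [[0,0,0],[0,0,-10],0.1],
  [[0,0,0],[0,0,-20],0.1],
  [[0,0,0],[0,0,-25],0.1],
  [[0,0,0],[0,0,-25],0.1],
  [[0,0,0],[0,0,-16],0.1],
  [[0,0,0],[0,0,0],0.1],
])

```text
time_s: 16.32
ee_pos: [0.6273, 0.0181, 0.1802]
eef_rot: [-3.14, -0.002, -0.789]
force: [0.3, 0.6, -1.6]
grip_width: 0.0231
```

Run:
```python
from plan import *
from station import ctrl
o=ctrl.get_obs(); state(o); p,r=cur(o)
im=ctrl.camera('wrist'); cal=ctrl.calibration('wrist')
cv2.imwrite('pics/w13.png',cv2.resize(im[150:330,180:390,::-1],None,fx=3.5,fy=3.3,interpolation=cv2.INTER_CUBIC))
im=ctrl.camera('scene'); cv2.imwrite('pics/s13.png',cv2.resize(im[100:300,200:400,::-1],None,fx=3,fy=3,interpolation=cv2.INTER_CUBIC))
tgt=jw([-34,103,0]); print('hole',tgt)
out,p2,r2=rows(p,r,np.array([tgt[0],tgt[1],182]),rot(0,-45),6); show(out,.1); print(p2,inv(p2))
```

```text
t 16.32 p [627.3  18.1 180.2] jig [116.1 -53.2 180.2] rpy [-1.799e+02 -1.000e-01 -4.520e+01] F [ 0.3  0.6 -1.6] M [-0.06  0.06  0.  ] w 23.1 q [-0.03  0.51  1.33  0.    1.3   0.76]
hole [451.18295179 144.11540121   0.        ]
[[[0,0,0],[-36,6,0],0.1],[[0,0,0],[-35,6,-1],0.1],[[0,0,0],[-36,6,0],0.1],[[0,0,0],[-35,6,-1],0.1],[[0,0,0],[-36,6,0],0.1],[[0,0,0],[-36,6,0],0.1]]
[451.04474447 144.66622139 181.74425876] [-34.03482153 103.56682589 181.74425876]
```

View pics/w13.png

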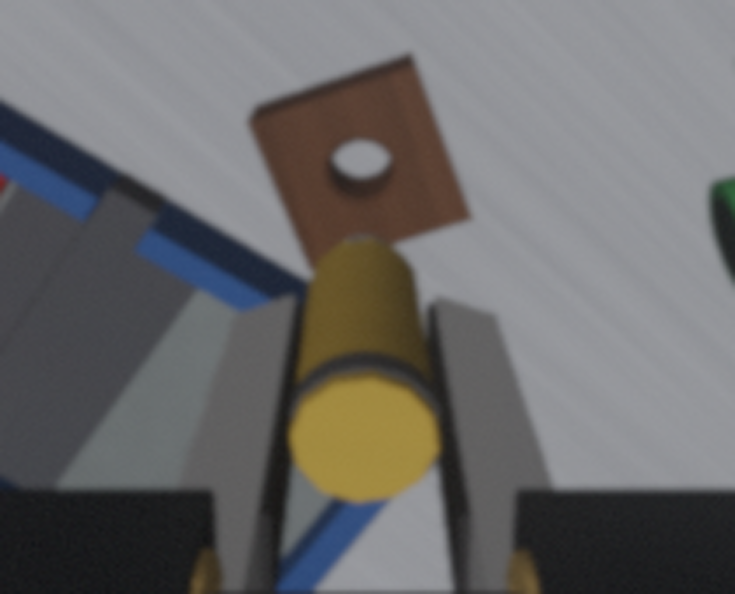

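View pics/s13.png

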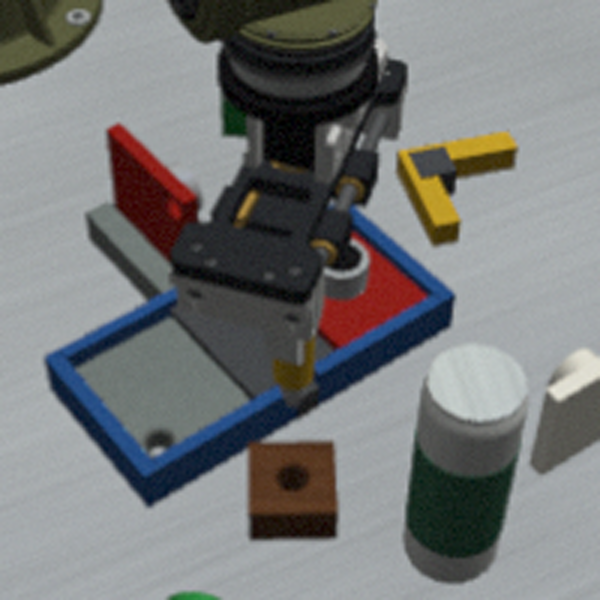

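The pin is gripped and lifted straight, clear of its stand. Move it over the left hole.

>>> drive_tool([
  [[0,0,0],[-36,6,0],0.1],
  [[0,0,0],[-35,6,0],0.1],
  [[0,0,0],[-36,6,0],0.1],
  [[0,0,0],[-35,6,0],0.1],
  [[0,0,0],[-36,6,0],0.1],
  [[0,0,0],[-36,6,0],0.1],
  [[0,0,0],[0,0,25],0.1],
  [[0,0,0],[0,0,25],0.1],
  [[0,0,0],[0,0,5],0.1],
  [[0,0,0],[0,0,0],0.1],
])

```text
time_s: 17.68
ee_pos: [0.4506, 0.1446, 0.1236]
eef_rot: [3.141, 0.0, -0.789]
force: [-0.4, 0.6, -1.9]
grip_width: 0.0233
```

Run:
```python
from plan import *
from station import ctrl
o=ctrl.get_obs(); state(o); p,r=cur(o)
im=ctrl.camera('wrist')
cv2.imwrite('pics/w14.png',cv2.resize(im[150:330,180:390,::-1],None,fx=3.5,fy=3.3,interpolation=cv2.INTER_CUBIC))
im=ctrl.camera('scene'); cv2.imwrite('pics/s14.png',cv2.resize(im[130:250,240:380,::-1],None,fx=5.5,fy=5,interpolation=cv2.INTER_CUBIC))
im=ctrl.camera('top'); cv2.imwrite('pics/t14.png',cv2.resize(im[195:295,180:290,::-1],None,fx=5.5,fy=5.5,interpolation=cv2.INTER_CUBIC))
```

```text
t 17.68 p [450.6 144.6 123.6] jig [-34.5 103.6 123.6] rpy [180.    0.  -45.2] F [-0.4  0.6 -1.9] M [-0.1   0.05  0.  ] w 23.3 q [0.23 0.24 1.84 0.   1.06 1.02]
```

View pics/w14.png

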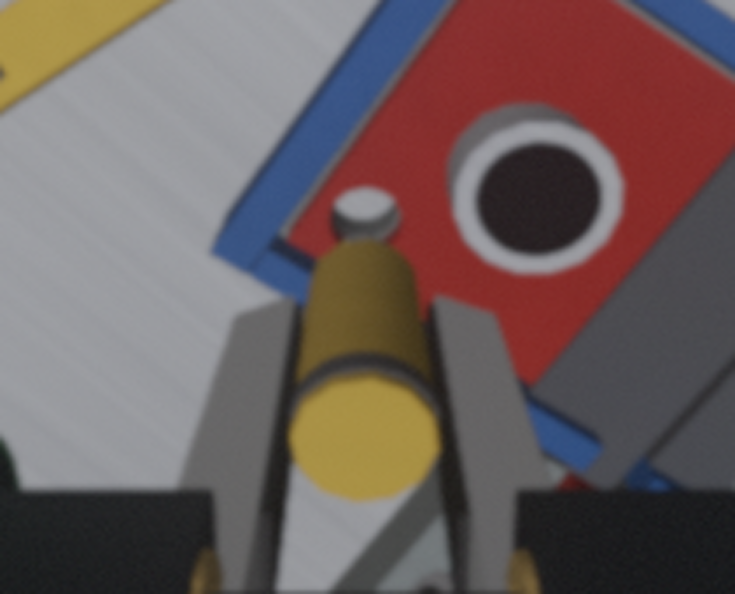

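View pics/s14.png

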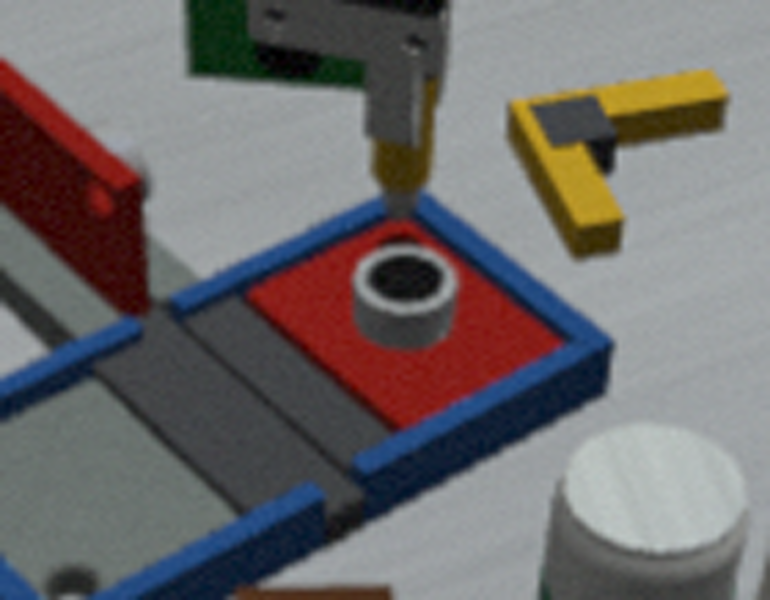

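View pics/t14.png

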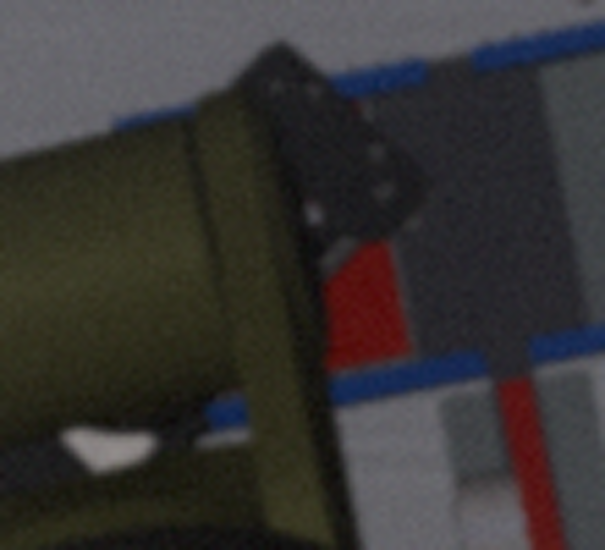

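Run:
```python
from plan import *
from station import ctrl
cal=ctrl.calibration('wrist'); o=ctrl.get_obs(); p,r=cur(o); state(o)
f=lambda q:proj(cal,q/1000)[0]
def crop(a,b): return np.array([180+a/3.5-.5,150+b/3.3-.5])
print('stand: pred axis at depth 150',f(p+r.apply([0,0,150.2])),'meas',crop(361.5,166))
print('plate hole: pred axis at depth 91.6',f(p+r.apply([0,0,91.6])),'meas',crop(365.5,214))
print('1mm tool x,y at 91.6',f(p+r.apply([1,0,91.6]))-f(p+r.apply([0,0,91.6])),f(p+r.apply([0,1,91.6]))-f(p+r.apply([0,0,91.6])))
print('1mm at 150',f(p+r.apply([1,0,150]))-f(p+r.apply([0,0,150])))
```

```text
t 17.82 p [451.  144.7 124.4] jig [-34.1 103.6 124.4] rpy [-179.9   -0.   -45.2] F [ 0.6 -1.  -1.3] M [-0.13  0.1   0.01] w 23.2 q [0.23 0.24 1.84 0.   1.06 1.02]
stand: pred axis at depth 150 [282.8309279  200.42667893] meas [282.78571429 199.8030303 ]
plate hole: pred axis at depth 91.6 [282.69099359 217.15626953] meas [283.92857143 214.34848485]
1mm tool x,y at 91.6 [ 1.09408848e+00 -9.18962606e-05] [9.34746781e-04 1.03752878e+00]
1mm at 150 [ 9.05157431e-01 -2.89410308e-05]
```

The plate's hole is about (+1, −2) mm in tool x/y from the pin axis. I'll shift by part of that, since the plate sits about 1 mm toward +x of the jig hole, and start inserting.

>>> drive_tool([
  [[0,0,0],[1,-1,8],0.1],
  [[0,0,0],[0,0,8],0.1],
  [[0,0,0],[0,0,6],0.1],
  [[0,0,0],[0,0,3],0.1],
  [[0,0,0],[0,0,0],0.1],
])

```text
time_s: 18.45
ee_pos: [0.452, 0.1446, 0.0985]
eef_rot: [3.141, 0.0, -0.789]
force: [-0.1, -0.1, -1.7]
grip_width: 0.0228
```

>>> drive_tool([
  [[0,0,0],[0,0,3],0.1],
  [[0,0,0],[0,0,3],0.1],
  [[0,0,0],[0,0,0],0.1],
])

```text
time_s: 18.82
ee_pos: [0.4519, 0.1446, 0.0924]
eef_rot: [3.141, 0.0, -0.789]
force: [-0.3, 0.3, -2.0]
grip_width: 0.0234
```

>>> drive_tool([
  [[0,0,0],[0,0,2],0.1],
  [[0,0,0],[0,0,2],0.1],
  [[0,0,0],[0,0,0],0.1],
])

```text
time_s: 19.2
ee_pos: [0.4519, 0.1446, 0.0885]
eef_rot: [3.141, 0.0, -0.789]
force: [-0.7, 0.4, -2.4]
grip_width: 0.0235
```

Tip at z ≈ 16 mm, inside the jig hole, with no resistance. Continue.

>>> drive_tool([
  [[0,0,0],[0,0,2],0.1],
  [[0,0,0],[0,0,2],0.1],
  [[0,0,0],[0,0,2],0.1],
  [[0,0,0],[0,0,0],0.1],
])

```text
time_s: 19.7
ee_pos: [0.4519, 0.1446, 0.0824]
eef_rot: [3.141, 0.0, -0.789]
force: [1.3, 0.0, -2.9]
grip_width: 0.0235
```

>>> drive_tool([
  [[0,0,0],[0,0,1],0.1],
  [[0,0,0],[0,0,1],0.1],
  [[0,0,0],[0,0,0],0.1],
])

```text
time_s: 20.08
ee_pos: [0.4521, 0.1447, 0.0807]
eef_rot: [-3.142, -0.0, -0.789]
force: [-0.6, 0.5, -1.5]
grip_width: 0.0236
```

>>> drive_tool([
  [[0,0,0],[0,0,1],0.1],
  [[0,0,0],[0,0,0],0.1],
])

```text
time_s: 20.32
ee_pos: [0.4522, 0.1448, 0.0805]
eef_rot: [-3.141, -0.0, -0.789]
force: [-5.0, -0.8, 11.7]
grip_width: 0.0234
```

>>> drive_tool([
  [[0,0,0],[0,0,1],0.1],
  [[0,0,0],[0,0,0],0.1],
])

```text
time_s: 20.58
ee_pos: [0.4524, 0.1449, 0.0804]
eef_rot: [-3.14, -0.001, -0.789]
force: [-9.6, -2.0, 25.1]
grip_width: 0.0233
```

The shoulder makes contact at TCP z = 80.4 mm (80.8 expected) and holds at 25 N, so the pin is home. Ease off, release and retreat straight up.

>>> drive_tool([
  [[0,0,0],[0,0,-1.5],0.1],
  [[0,0,0],[0,0,0],0.1],
  [[0,0,0],[0,0,0],0.3],
  [[0,0,0],[0,0,0],0.45],
  [[0,0,0],[0,0,0],0.5],
  [[0,0,0],[0,0,-5],0.5],
  [[0,0,0],[0,0,-20],0.5],
  [[0,0,0],[0,0,-30],0.5],
  [[0,0,0],[0,0,-40],0.5],
  [[0,0,0],[0,0,-25],0.5],
  [[0,0,0],[0,0,0],0.5],
])

```text
time_s: 21.95
ee_pos: [0.4526, 0.1448, 0.2019]
eef_rot: [-3.139, -0.002, -0.789]
force: [0.8, -0.7, 0.1]
grip_width: 0.0471
```

Run:
```python
from plan import *
from station import ctrl
o=ctrl.get_obs(); state(o); p,r=cur(o)
im=ctrl.camera('wrist')
cv2.imwrite('pics/w15.png',cv2.resize(im[120:330,180:390,::-1],None,fx=3.5,fy=2.8,interpolation=cv2.INTER_CUBIC))
im=ctrl.camera('scene'); cv2.imwrite('pics/s15.png',cv2.resize(im[130:270,220:380,::-1],None,fx=4.8,fy=4.2,interpolation=cv2.INTER_CUBIC))
```

```text
t 21.95 p [452.6 144.8 201.9] jig [-32.4 103.4 201.9] rpy [-1.798e+02 -1.000e-01 -4.520e+01] F [ 0.8 -0.7  0.1] M [-0.1   0.11  0.04] w 47.1 q [0.23 0.15 1.75 0.   1.23 1.02]
```

View pics/w15.png

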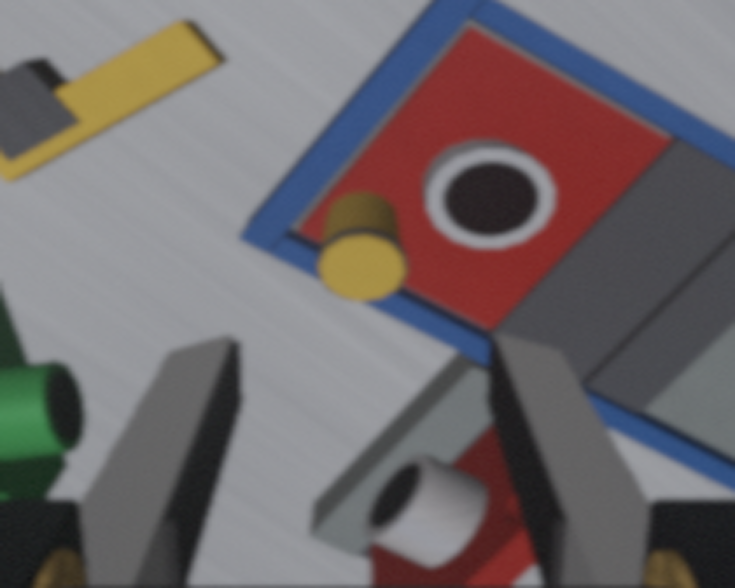

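View pics/s15.png

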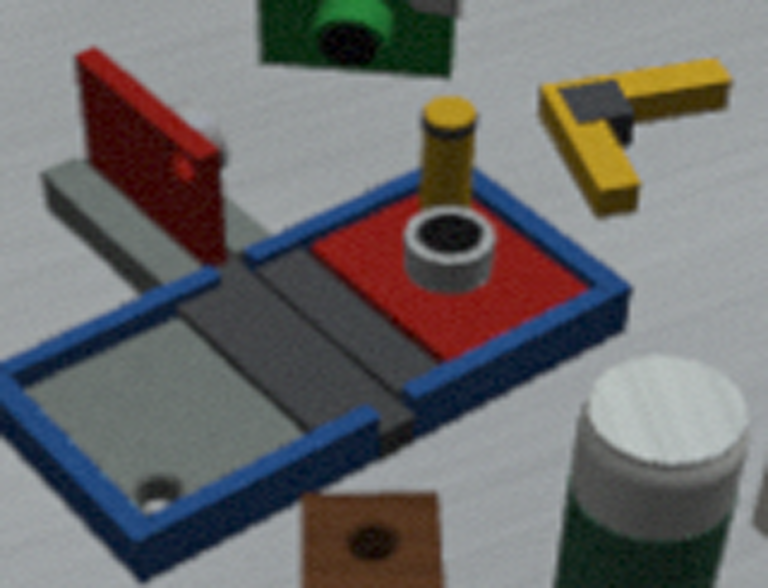

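The pin stands upright in the plate's hole. The plate is flat, and the spare is still in its rests. Raise the arm clear for a final top check.

>>> drive_tool([
  [[0,0,0],[0,30,-25],0.5],
  [[0,0,0],[-30,0,-25],0.5],
  [[0,0,0],[-45,-20,-15],0.5],
  [[0,0,0],[-50,-25,-10],0.5],
  [[0,0,0],[-50,-25,0],0.5],
  [[0,0,0],[-40,-20,0],0.5],
  [[0,0,0],[0,0,0],0.5],
  [[0,0,0],[0,0,0],0.5],
])

```text
time_s: 23.05
ee_pos: [0.3431, 0.3391, 0.2742]
eef_rot: [3.14, -0.0, -0.789]
force: [0.9, -0.7, 0.4]
grip_width: 0.0471
```

Run:
```python
from plan import *
from station import ctrl
o=ctrl.get_obs(); state(o)
rgb=ctrl.camera('top'); cal=ctrl.calibration('top'); cs=ctrl.calibration('scene')
cv2.imwrite('pics/t16.png',cv2.resize(rgb[100:330,130:400,::-1],None,fx=2.9,fy=2.6,interpolation=cv2.INTER_CUBIC))
s=ctrl.camera('scene'); cv2.imwrite('pics/s16.png',s[:,:,::-1])
m=mask(rgb,'red'); k,l,st,ce=cv2.connectedComponentsWithStats(m)
for i in range(1,k):
    if st[i][4]<60: continue
    print(st[i],ce[i]); z=.032 if st[i][4]>500 else .102
    p=np.argwhere(l==i)[:,::-1].astype(float); P=np.array([onz(cal,q,z)[:2]*1000 for q in p],np.float32); rc=cv2.minAreaRect(P)
    print(z,rc,'topcam jig',R.from_euler('z',-JY).apply(np.array([*rc[0],0])-[502,48.8,0]).round(1))
def yel(im,box):
    m=mask(im,'yellow'); x0,y0,x1,y1=box; w=np.zeros_like(m); w[y0:y1,x0:x1]=m[y0:y1,x0:x1]
    k,l,st,ce=cv2.connectedComponentsWithStats(w); return [(st[i].tolist(),ce[i].round(1)) for i in range(1,k) if st[i][4]>15]
print(yel(rgb,(195,235,240,280)),yel(s,(295,140,330,185)))
```

```text
t 23.05 p [343.1 339.1 274.2] jig [-104.5  314.5  274.2] rpy [179.9  -0.  -45.2] F [ 0.9 -0.7  0.4] M [-0.09  0.15  0.01] w 47.1 q [ 0.7   0.11  1.63 -0.    1.4   1.49]
[ 210  214   44   52 1221] [232.62489762 238.04668305]
0.032 ((489.490234375, 124.44415283203125), (99.15156555175781, 78.81459045410156), 11.25002670288086) topcam jig [ 1.6 76.7  0. ]
[271 264  15  51 258] [277.99612403 288.51937984]
0.102 ((385.0845642089844, 26.141441345214844), (98.3739242553711, 10.763667106628418), 10.844334602355957) topcam jig [-119.1   -0.8    0. ]
[([214, 251, 11, 11, 103], array([218.7, 255.9]))] [([309, 153, 10, 8, 64], array([313.3, 156.7])), ([308, 163, 6, 16, 49], array([309.8, 170.6])), ([314, 163, 4, 16, 43], array([316. , 170.9]))]
```

View pics/t16.png

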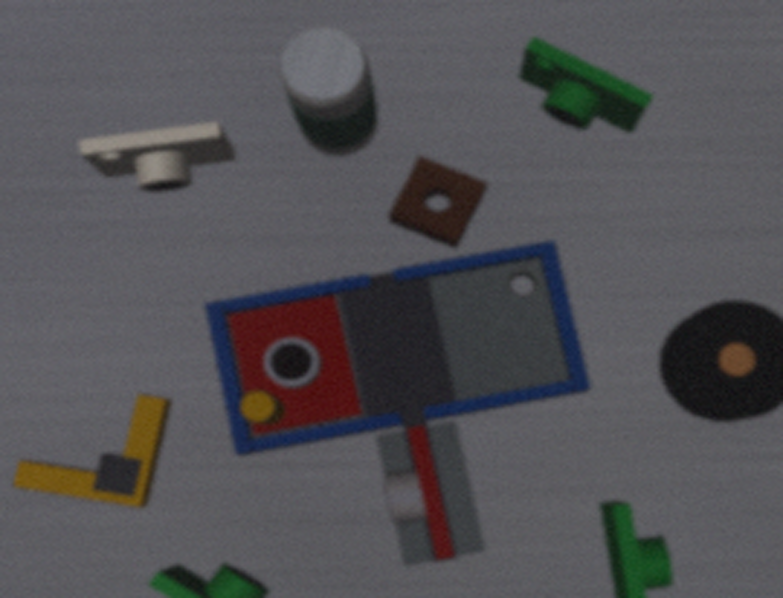

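View pics/s16.png

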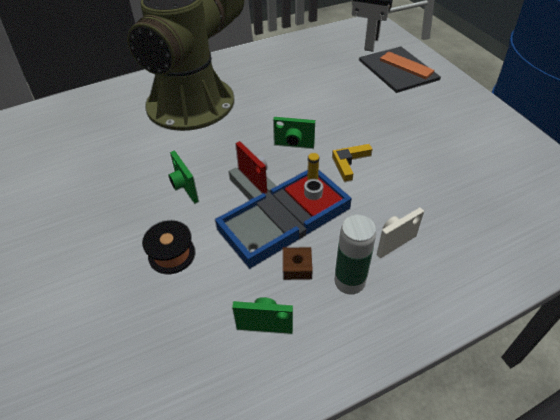

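Run:
```python
from plan import *
from station import ctrl
cal=ctrl.calibration('top'); cs=ctrl.calibration('scene')
P=tri([ray(cal,(218.7,255.9)),ray(cs,(313.3,156.7))])*1000; print('pin top',P,inv(P))
a=onz(cal,(218.7,255.9),.102)*1000; b=onz(cs,(313.3,156.7),.102)*1000; print(inv(a),inv(b))
state(ctrl.get_obs())
```

```text
pin top [452.03989469 143.81248928  99.93270372] [-33.21316326 102.54503328  99.93270372]
[-34.13023889 101.18082556 102.        ] [-30.85907191 102.28941942 102.        ]
t 23.15 p [343.5 338.7 274.7] jig [-104.1  314.   274.7] rpy [180.   -0.  -45.3] F [ 0.4 -0.4  0.3] M [-0.06  0.04  0.05] w 47.1 q [ 0.7   0.11  1.63 -0.    1.41  1.49]
```

The pin top measures z = 99.9 mm. The same method read 98.3 mm in the stand, where it should be 100, so this is about 101.6 against 102 expected: home. The can, spool, magnet square and spare look unmoved. Hand in.

Run:
```python
from station import ctrl
print(ctrl.hand_in())
```

```text
the job is handed in; nothing more can be done
None
```

The job plate (plate_b) is lying on its back in the left pocket, stub up. The drift pin is home through its hole into the jig's hole. I handed the job in at about 23 s of the 51 s allowed; hand-in gives no verdict.

- **Plate:** I gripped it by the stub, lifted it and turned it 90°. I lowered it until it met the floor and let it go. Before the pin went in, its corners measured about 100 × 80 mm at a top-face height of 32 mm, so it is flat and fully down.
- **Pin:** It went in with no resistance until its shoulder stopped at about the expected depth (tool height 80.4 mm against 80.8), and I pressed it to 25 N. Two cameras put its top at about 101.6 mm, after correcting for their error on the pin in its stand (102 expected).
- **Everything else:** The spare plate still stands in its rests. The spray can, wire spool and magnet square look unmoved.

**Where the checks disagreed:** The top view put the jig 1–3 mm less far along its x than the scene and wrist views did, so I used +1.5 mm as a compromise. The plate also ended about 1–1.5 mm toward +x, turned about 0.7° by the top view. That is within the 3 mm play, but not exactly centred.

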